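Hold a pipe specimen against the sprung anvil for strapping

TASK

Get the pipe stand ready for a colleague who will strap the specimen down: slide the movable vee rest by its knob until its pointer is level with the line on the index clip, then lay the long black pipe that lies alone on the grey bench in both vees and push it along them against the sprung anvil, until the groove nearer the head has gone into the head while the other groove still shows (about 10 N; never bottom the spring). Finish while still holding the pipe there with that steady push; do not let go. Leave the other things on the bench where they lie.

Things in the scene. Friction and masses are not known exactly. Their poses are not given: they have to be found in the camera images.
- stand: grey pipe stand, fixed, bed 90 x 320 x 20 mm, head (60 mm wide, 106 mm high) at its +y end. Origin: middle of the bed's underside. y runs along the vees to the head; -x faces the robot (rule, clip, knob); z up. A fixed vee rest, 16 mm thick, stands at y = +60 mm; its open strap leans back to x = +100 mm, below 105 mm height; its swing bolt hangs on the -x side, below the pipe axis
- vee_axis (a point): point of the stand (its axes are the stand's) above the stand's origin, 76.4 mm above the bench: the axis of a 43 mm pipe lying in the 90 degree vees runs through it along y, good to 1 mm
- vee_rest (a joint): position in m of the movable vee rest (16 mm thick vee) on its rail: 0 = parked at the end far from the head, growing towards the head, up to 0.115. Its vee is centred at stand y = -0.135 + value. It slides with about 5 N of friction and stays where it is left
- rest_knob (a point): middle of the gripping part of the movable rest's upright black knob: 20 mm diameter, gripping part from 18 mm below to 13 mm above this point, free standing on a flat arm (top 24 mm below this point) 74 mm in front (-x) of the pipe axis
- rest_pointer (a point): tip of the small steel pointer that travels with the movable vee rest, 26 mm nearer the head than the middle of its vee; moves with joint vee_rest one to one
- index_clip: small steel clip with a brass screw, 12 mm wide, on the front edge of the bed, fixed. Origin: at the engraved line on its top; the line runs along its x axis; its y axis is the stand's y. The pointer is set when it has the same stand y as this origin. When set, the middle of the movable vee lies 26 mm further from the head than the line
- anvil: sprung steel anvil in the head, a 45 mm disc on a 22 mm stem. Origin: middle of the face that looks to -y and meets the pipe's end, on the pipe axis; at rest it stands at stand y = +95 mm. It gives way towards +y: 2 N to start, then 1 N per mm, 15.8 mm at most. The stem's grooves lie 4 mm and 12 mm from the head's bush at rest: the nearer one is in from 4 mm (6 N), the other from 12 mm (14 N)
- specimen: loose straight black pipe, 43 mm diameter, 191 mm long, about 0.09 kg, lying alone on the grey bench right of the stand; either end may go to the anvil. Origin: on its underside as it lay at the start, at mid length; its y axis runs along the pipe
- specimen_mid (a point): middle of the pipe, on its axis (21.5 mm from the origin, 95.5 mm from either end)
- tape: bystander: roll of tape, 92 mm diameter, 25 mm high, lying flat left of the stand; origin under its middle
- marker: bystander: white marker with a black cap, 138 mm, lying between the stand and the pipe; origin under its middle
- jar: bystander: sample jar with a blue lid, 44 mm diameter, 69 mm tall, standing at the back right; origin under its middle

How it is judged (in metres and radians):
On the way, in this order (a step that is already met when the one before it is completed fails the run):
1. the movable vee rest is set: its pointer level with the line on the index clip (y of rest_pointer in the frame of index_clip between -0.004 and 0.004 m and velocity of joint vee_rest between -0.01 and 0.01 m/s), for 0.3 s.
2. the pipe lies along both vees (x of specimen_mid in the frame of vee_axis between -0.004 and 0.004 m and z of specimen_mid in the frame of vee_axis between -0.004 and 0.004 m and y of specimen_mid in the frame of vee_axis between -0.05 and 0.025 m and angle between the y axis of specimen and the y axis of stand, either way round below 0.05 rad), for 0.2 s.
At the end, for the whole second after the job is handed in: The robot is still holding: its fingers bear on the pipe, which lies at rest in both vees (axis within 4 mm and 0.05 rad) and presses the anvil with 5 to 15 N, the anvil pushed in 3.2 to 12.8 mm, and the pointer of the movable vee rest stands within 4 mm of the index line (all of step 2 and y of rest_pointer in the frame of index_clip between -0.004 and 0.004 m and contact force between specimen and anvil between 5 and 15 N and y of anvil in the frame of stand between 0.0982 and 0.1078 m and contact force between the fingers and specimen above 2 N and linear speed of specimen below 0.01 m/s); the arm keeps its last pose, push and grip.
It fails at once if the anvil's spring is bottomed (y of anvil in the frame of stand above 0.1105 m).
It fails at once if the tape is pushed away (distance of tape from where it was at the start of the episode above 0.03 m).
It fails at once if the marker is pushed away (distance of marker from where it was at the start of the episode above 0.03 m).
It fails at once if the jar is pushed away (distance of jar from where it was at the start of the episode above 0.03 m).
It also fails if it takes over 61 s, if anything falls off the work surface, if the arm or the gripper's body presses on something with over 40 N, if the wrist force passes 120 N, or if a joint passes its speed limit or range.

ROBOT

A 6-joint arm with a two-finger parallel gripper is mounted at the origin on a cart in front of the work surface, level with it; the furniture and walls round the work are solid. World frame = base frame: x ahead of the robot, y to its left, z up, the work surface at z = 0. Lengths are in mm, angles in rad, forces in N, time in s.
With the tool pointing down it reaches from about 275 to 750 mm from the base axis. Payload 10.2 kg.
Tool frame: the origin (TCP) lies on the centre line of the jaws, within the pads' length; the fingertips stand 14 mm ahead of it and the grasp point (between the pads) lies 5 mm behind it; y points along the fingers, z is the direction in which the jaws open and shut, and the axes are right-handed (so a half turn about y gives the same grasp; the last joint's range is limited). The gripper opens to 88 mm and grips with 3 to 60 N. Pads are 18 mm wide; open, the fingers measure 123 mm over their backs; the gripper's body (75 mm by 187 mm) begins 45 mm behind the grasp point.
Start: joints at [-0.223, 0.313, 1.498, -0, 1.331, -0.223], TCP at [525.006, -0.014, 252.72] pointing down, gripper open.
Joint ranges: [-2.94, 2.94], [-0.97, 2.17], [0.19, 2.56], [-1.23, 4.37], [0.02, 3.11], [-2.88, 2.88]. Speed limits (rad/s): [2.39, 2.39, 3.01, 3.14, 3.14, 3.14].

INTERFACE

Orientations are given as a unit quaternion [w, x, y, z].
In Python, from plant import r gives the robot as it stands.
- The arm moves only by the tool step_arm, never from a script. Its argument "motion" is a list of rows, each a list of 3 entries, a list of its own where there are three numbers: the closure, from 0 (fully open) to 1 (shut), then the shift along the tool's x, y, z in units of 40 mm (1.0 is 40 mm), then the turn, a rotation vector about the tool's x, y, z in units of 6 degrees (1.0 is 6 degrees). A call has 1 to 8 rows; each row shifts and turns the pose as measured when the row begins, along the tool's axes as they then stand; what a row does not reach is not made up. A row lasts 1/12 s, in which the tool goes at most 41.7 mm and 7.16 degrees, less where a joint would pass 70% of its speed; a pose out of reach is approached as far as the arm can. A call is refused whole if a number of a shift passes 1 or a number of a turn 1, either way. A call with a gripper value outside its range is refused whole. The fingers move at their own pace and stop on an object; the grip force is fixed at half the most. Time passes only in rows, so rows that do not move let the fingers close. It gives the time, the measured TCP pose, the force and the opening at its end, in the units of the state.
- r.read_state(): the state, without advancing time (a new reading comes with each control period).
- r.grab_frame(name): name is "scene" or "side" or "wrist"; returns the picture (384x512x3 uint8, red, green, blue); there is no depth.
- r.camera_info(name): a dict with "vertical_fov" (degrees; the focal length in pixels is half the picture's height over the tangent of half this angle, whatever the lens; pixels are square), "cx", "cy" (the principal point, pixels), "R" (3x3) and "t" (3): a world point X has camera coordinates R X + t. Camera axes: x right, y down, z forward; pixel columns grow to the right and rows downward; lengths in mm; the calibration is good to about 2 mm. A picture is of the moment at which its call begins: read the wrist's pose just before it. camera_info takes no time and is no camera call; for the wrist camera it gives the pose at the moment of the call.
- r.hand_in(): hands the job in, once; it reports no verdict.
The state is a dict: "clock": time; "joint_positions": joint angles; "joint_vel": joint speeds; "joint_torque": joint torques, N m; "tcp_pos": TCP position; "eef_rot": TCP orientation; "contact_force": force on the tool from outside, world axes, zero at the start; "ft_torque": the same for the moment, N m; "grip_width": finger opening in mm.
Only numpy, scipy, OpenCV 4.12 (cv2) and the standard library are available. Lean on these libraries where they do the work, as an engineer would, in place of code of your own. Each camera call takes 0.05 s, during which the arm holds its last target.

## Working session

There is one attempt and no reset: what is moved stays moved. The work goes in short steps, Python scripts to look and compute and a tool call to move; the robot and the scene stay as the last step left them, time stands still between calls to the robot, and variables do not carry over. Pictures are saved under pics/ and viewed, and the job is handed in when it is done.

Besides the shell and the picture viewer there is one more tool, called after "Call:" by a JSON object that holds its "op" and its "data". step_arm: Moves the arm, as the interface text tells. Its arguments: {"type":"object","properties":{"motion":{"type":"array","items":{"type":"array"}}},"required":["motion"]}

```bash
mkdir -p pics; ls; python3 - <<'E'
from plant import r
import cv2,json
s=r.read_state();print({k:s[k] for k in("clock","tcp_pos","eef_rot","contact_force","grip_width")})
for n in("scene","side","wrist"):
    c=r.camera_info(n);print(n,c)
    im=r.grab_frame(n);cv2.imwrite(f"pics/{n}0.png",im[:,:,::-1])
E
```

```text
pics
{'clock': 0.0, 'tcp_pos': array([5.24773693e+02, 4.19513077e-02, 2.52166305e+02]), 'eef_rot': array([ 0.49976628, -0.50024521,  0.50037306, -0.49961505]), 'contact_force': array([-0.38453109,  0.08022725, -0.00498044]), 'grip_width': 88.14255288304005}
scene {'vertical_fov': 48.71126474120336, 'cx': 246.83466807237704, 'cy': 196.090854548149, 'R': array([[-0.67910608, -0.73403777, -0.00186728],
       [-0.49173195,  0.45681895, -0.74129356],
       [ 0.54499048, -0.50249876, -0.67117835]]), 't': array([ 357.59392581,  344.97378878, 1307.15502184])}
side {'vertical_fov': 42.65065945289844, 'cx': 266.5206486811752, 'cy': 187.72732377826082, 'R': array([[ 0.95312858, -0.30248023, -0.00718488],
       [-0.1882019 , -0.57410453, -0.79685885],
       [ 0.23690918,  0.76086115, -0.60412279]]), 't': array([-537.7746113 ,  141.79626231, 1421.56117549])}
wrist {'vertical_fov': 66.96164084007734, 'cx': 255.8123882819614, 'cy': 193.28793063557322, 'R': array([[ 9.99999605e-01,  4.62158472e-04, -7.59291676e-04],
       [ 6.53392151e-04, -9.61331152e-01,  2.75394244e-01],
       [-6.02654958e-04, -2.75394631e-01, -9.61331074e-01]]), 't': array([-524.36358556,  -38.14387429,  387.66218097])}
```

View pics/scene0.png

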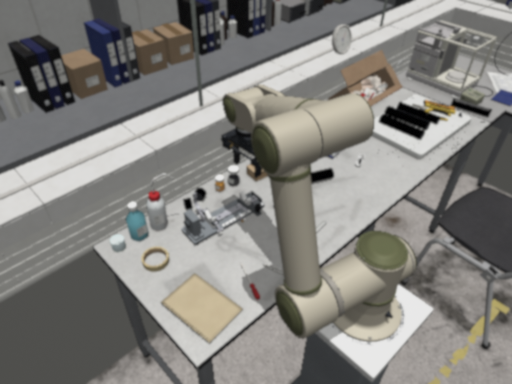

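View pics/side0.png

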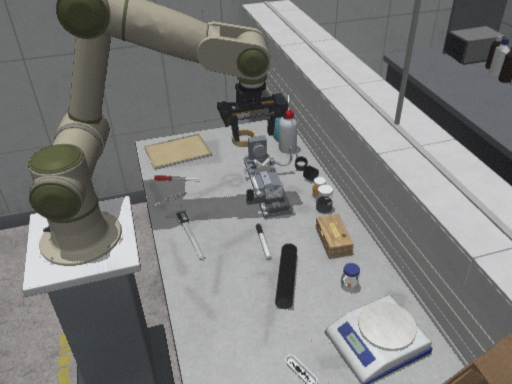

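View pics/wrist0.png

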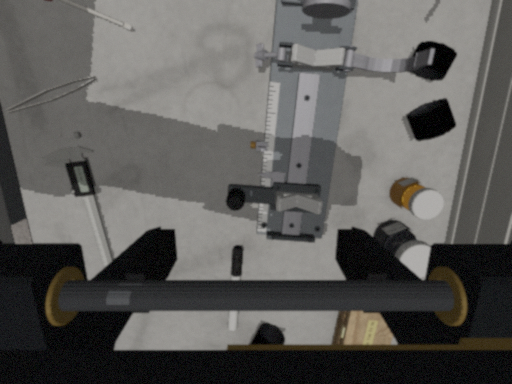

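```bash
cat > h.py <<'E'
import numpy as np,cv2,json
from plant import r
def cam(n):
    c=r.camera_info(n);f=192/np.tan(np.radians(c["vertical_fov"]/2));return f,c["cx"],c["cy"],np.array(c["R"]),np.array(c["t"])
def back(c,u,v,z):
    f,cx,cy,R,t=c;C=-R.T@t;d=R.T@np.array([(u-cx)/f,(v-cy)/f,1]);return C+d*(z-C[2])/d[2]
def proj(c,X):
    f,cx,cy,R,t=c;p=R@np.array(X)+t;return f*p[0]/p[2]+cx,f*p[1]/p[2]+cy
def crop(src,dst,x0,y0,x1,y1,k):
    im=cv2.imread(src)[y0:y1,x0:x1];cv2.imwrite(dst,cv2.resize(im,None,fx=k,fy=k,interpolation=cv2.INTER_CUBIC))
E
python3 - <<'E'
from h import *
crop("pics/wrist0.png","pics/w0a.png",200,0,380,250,2.4)
crop("pics/side0.png","pics/s0a.png",220,120,380,320,3)
c=cam("wrist");print("C",-c[3].T@c[4])
for n,u,v,z in[("clip line",258,146,22),("knobtop",235,197,60),("bedR",268,240,20),("bedL far",322,240,20),("head left",277,18,20),("bedrightup",357,18,20)]:
    print(n,back(c,u,v,z).round(1))
s=cam("side")
for n,u,v in[("pipe top end",289,246),("pipe bottom",285,304)]: print(n,back(s,u,v,21.5).round(1))
print("mk",back(s,259,227,5),back(s,268,256,5),"jar",back(s,350,285,0), "tape",back(s,243,138,12))
E
```

```text
C [524.63421875  70.33085233 382.85371934]
clip line [527.1  27.7  22. ]
knobtop [500.3 -26.7  60. ]
bedR [541.1 -99.9  20. ]
bedL far [614.7 -99.8  20. ]
head left [547.9 168.5  20. ]
bedrightup [636.5 168.5  20. ]
pipe top end [ 552.1 -243.3   21.5]
pipe bottom [ 474.9 -430.2   21.5]
mk [ 501.46510387 -124.95029988    5.        ] [ 490.30222143 -246.43523044    5.        ] jar [ 661.05555742 -406.78554932    0.        ] tape [586.80268488 359.74262913  12.        ]
```

View pics/w0a.png

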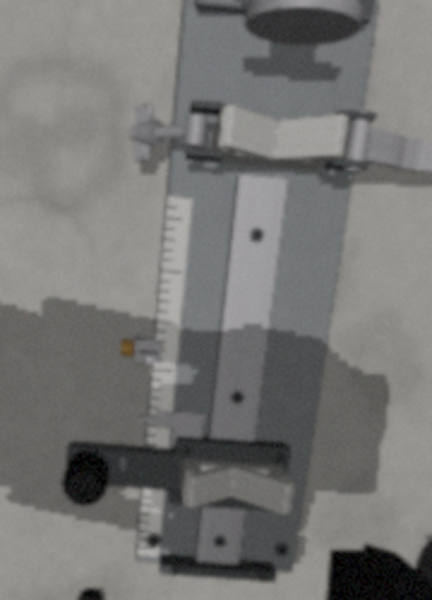

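View pics/s0a.png

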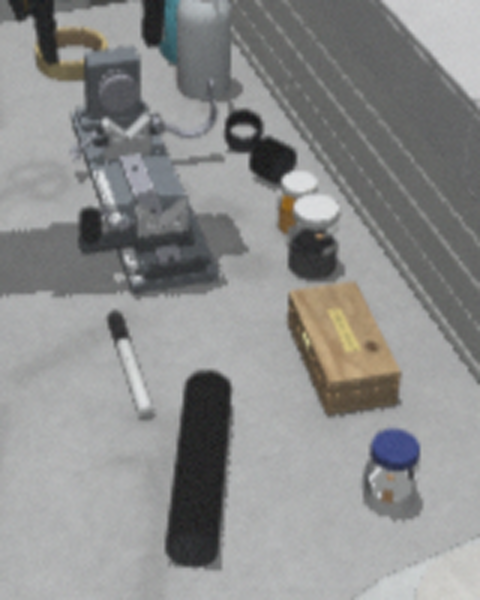

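Call:
{"op": "step_arm", "data": {"motion": [[0,[0.6,0.6,-0.6],[0,0,0]],[0,[0,0,0],[0,1,0]],[0,[0,0,0],[0,1,0]],[0,[0,0,0],[0,1,0]],[0,[0,0,0],[0,1,0]],[0,[0,0,0],[0,1,0]],[0,[0,0,0],[0,1,0]],[0,[0,0,0],[0,1,0]]]}}

```text
clock: 0.82
tcp_pos: [496.2, -24.0, 222.9]
eef_rot: [0.275, -0.281, 0.653, -0.647]
contact_force: [0.1, -0.3, -0.6]
grip_width: 88.4
```

Call:
{"op": "step_arm", "data": {"motion": [[0,[0,0,0],[0,1,0]],[0,[0,0,0],[0,1,0]],[0,[0,0,0],[0,1,0]],[0,[0,0,0],[0,1,0]],[0,[0,0,0],[0,1,0]],[0,[0,0,0],[0,1,0]],[0,[0,0,0],[0,1,0]],[0,[0,0,0],[0,1,0]]]}}

```text
clock: 1.48
tcp_pos: [495.2, -23.8, 221.1]
eef_rot: [-0.031, 0.02, 0.708, -0.705]
contact_force: [-0.0, -0.3, 0.7]
grip_width: 88.4
```

```bash
python3 - <<'E'
from h import *
s=r.read_state();print(s["tcp_pos"],s["eef_rot"],s["clock"],s["joint_positions"])
c=cam("wrist");print([x if np.isscalar(x) else x.tolist() for x in c])
cv2.imwrite("pics/w1.png",cv2.resize(r.grab_frame("wrist")[:,:,::-1],None,fx=1.5,fy=1.5,interpolation=cv2.INTER_CUBIC))
cv2.imwrite("pics/s1.png",cv2.resize(r.grab_frame("side")[100:330,200:400,::-1],None,fx=3,fy=2.6,interpolation=cv2.INTER_CUBIC))
E
```

```text
[495.22676094 -23.76461273 221.07754977] [-0.03146696  0.02010814  0.70801502 -0.70520935] 1.4833 [-2.84680262e-01  2.84758154e-01  1.62128103e+00 -1.05319998e-04
  1.25209994e+00  1.35910678e+00]
[np.float64(290.2914426776106), 255.8123882819614, 193.28793063557322, [[-0.0725167412885412, -0.9973626621787033, -0.00300704584312247], [-0.9544393078451507, 0.06852019774343086, 0.29043173060337674], [-0.28945972063995723, 0.023931205423316775, -0.9568909904132377]], [12.272785390100267, 442.0194200288241, 500.3710249256362]]
```

View pics/w1.png

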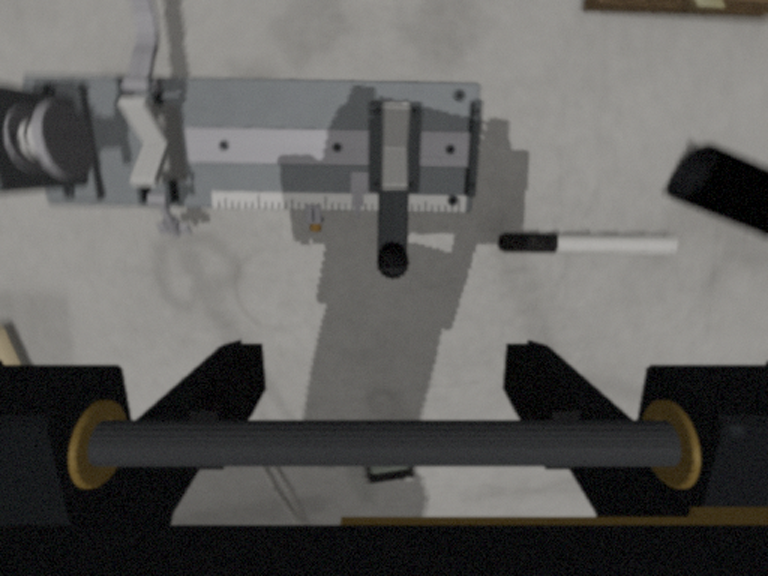

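View pics/s1.png

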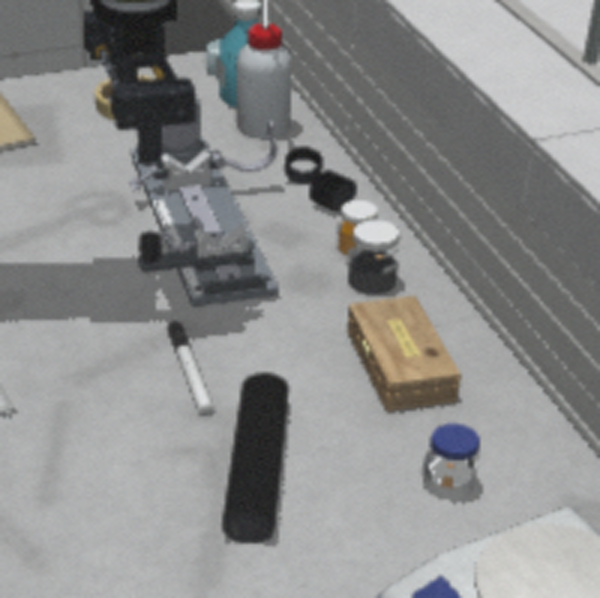

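```bash
python3 - <<'E'
from h import *
c=cam("wrist")
b=lambda u,v,z:back(c,u/1.5,v/1.5,z)
print("C",(-c[3].T@c[4]).round(1))
P={n:b(*p) for n,p in dict(farR=(480,82,20),farL=(165,77,20),nearR=(470,211,20),nearL=(195,207,20),railR=(470,150,22),railL=(190,143,22),clip=(315,212,22),ptr=(358,188,24)).items()}
for k,v in P.items():print(k,v.round(1))
for a,e in(("farR","farL"),("nearR","nearL"),("railR","railL")):
    d=P[e]-P[a];print(a,np.degrees(np.arctan2(d[0],d[1])))
# triangulate knob top
def ray(c,u,v):
    f,cx,cy,R,t=c;d=R.T@np.array([(u-cx)/f,(v-cy)/f,1]);return -R.T@t,d/np.linalg.norm(d)
def tri(rs):
    A=sum(np.eye(3)-np.outer(d,d) for C,d in rs);bb=sum((np.eye(3)-np.outer(d,d))@C for C,d in rs);return np.linalg.solve(A,bb)
s=cam("side")
X=tri([ray(c,393/1.5,256/1.5),ray(s,200+150/3,100+237/2.6)]);print("knobtop",X)
for z in(50,60,70):print(b(393,256,z).round(1))
for n,u,v in[("p1",265,382),("p2",250,530)]:print(n,back(s,200+u/3,100+v/2.6,21.5).round(1))
E
crop(){ :; }; python3 -c "
from h import *
crop('pics/w1.png','pics/w1c.png',270,70,500,290,3)"
```

```text
C [567.6 -29.7 350.5]
farR [613.2 -98.6  20. ]
farL [631.4 118.6  20. ]
nearR [525.1 -90.8  20. ]
nearL [542.1 115.1  20. ]
railR [568.8 -90.9  22. ]
railL [587.3 109.   22. ]
clip [532.5  25.2  22. ]
ptr [547.9  -8.5  24. ]
farR 4.769031274119211
nearR 4.717471854499357
railR 5.277952966090004
knobtop [504.1065258  -30.3418105   67.55051429]
[501.2 -30.8  50. ]
[503.4 -30.8  60. ]
[505.6 -30.7  70. ]
p1 [ 549.1 -246.2   21.5]
p2 [ 471.2 -428.5   21.5]
```

View pics/w1c.png

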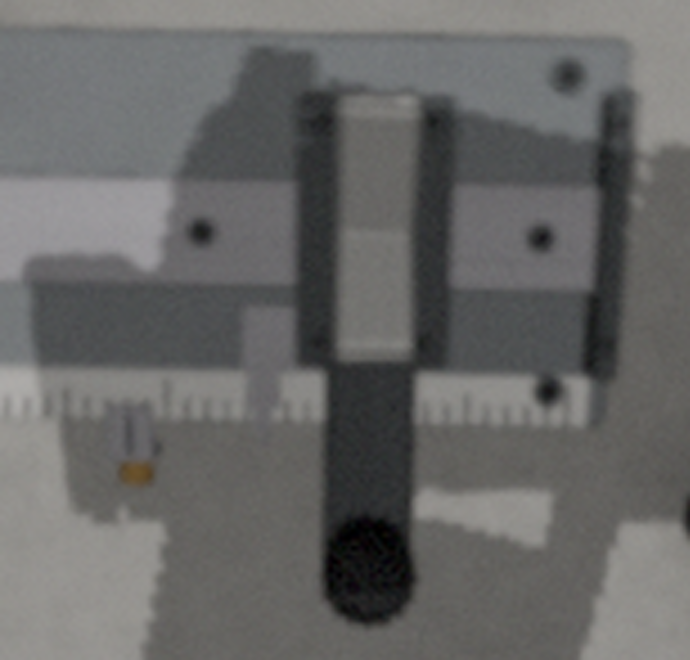

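```bash
python3 - <<'E'
from h import *
f,cx,cy=290.29,255.81,193.29
c=(f,cx,cy,np.array([[-0.0725167412885412, -0.9973626621787033, -0.00300704584312247], [-0.9544393078451507, 0.06852019774343086, 0.29043173060337674], [-0.28945972063995723, 0.023931205423316775, -0.9568909904132377]]), np.array([12.272785390100267, 442.0194200288241, 500.3710249256362]))
b=lambda u,v,z:back(c,(270+u/3)/1.5,(70+v/3)/1.5,z)
yh=np.array([np.sin(.083),np.cos(.083),0]);xh=np.array([yh[1],-yh[0],0])
for zp in(20,22,26):
    p=b(262,415,zp);q=b(130,432,22);print(zp,p.round(1),q.round(1),"dy",(q-p)@yh)
for n,u,v,z in(("vee L",338,100,80),("vee R",418,100,80),("vee L",338,355,80),("veeR",415,355,80)):print(n,b(u,v,z).round(1))
print(b(628,38,20),b(603,425,20))
# rule tick scale: ticks major
print((b(168,390,21)-b(466,400,21))@yh)
s=r.read_state()
w,x,y,z=s["eef_rot"]
from scipy.spatial.transform import Rotation as Ro
print(Ro.from_quat([x,y,z,w]).as_matrix().round(3))
E
```

```text
20 [532.9  -6.6  20. ] [531.3  26.5  22. ] dy 32.86875568244578
22 [533.1  -6.8  22. ] [531.3  26.5  22. ] dy 32.992312987374376
26 [533.5  -7.1  26. ] [531.3  26.5  22. ] dy 33.23942759723157
vee L [597.6 -30.8  80. ]
vee R [596.4 -46.1  80. ]
vee L [550.  -27.3  80. ]
veeR [548.9 -42.8  80. ]
[612.52155455 -98.6885114   20.        ] [524.26272503 -91.65310205  20.        ]
74.00816114170289
[[-0.998 -0.016 -0.069]
 [ 0.069  0.005 -0.998]
 [ 0.016 -1.    -0.003]]
```

Call:
{"op": "step_arm", "data": {"motion": [[0,[-0.2,0.6,0.15],[0,0,0]],[0,[0,0.8,0],[0,0,0]],[0,[0,0.6,0],[0,0,0]],[0,[0,0.5,0],[0,0,0]],[0,[0,0.0,0],[0,0,0]]]}}

```text
clock: 2.0
tcp_pos: [502.4, -30.4, 118.5]
eef_rot: [-0.021, 0.013, 0.708, -0.706]
contact_force: [-1.2, -0.4, -0.8]
grip_width: 87.8
```

```bash
python3 - <<'E'
from h import *
s=r.read_state();print(s["tcp_pos"],s["eef_rot"],s["clock"])
c=cam("wrist")
for z in(55,67):print(proj(c,[504,-30.5,z]))
im=r.grab_frame("wrist");cv2.imwrite("pics/w2.png",cv2.resize(im[:,:,::-1],None,fx=1.5,fy=1.5,interpolation=cv2.INTER_CUBIC))
E
```

```text
[502.41450058 -30.36556107 118.46317508] [-0.02130262  0.0130693   0.70794101 -0.70582924] 2.0
(np.float64(255.30546624434308), np.float64(210.59634239179647))
(np.float64(255.2335217405715), np.float64(216.76901891254425))
```

View pics/w2.png

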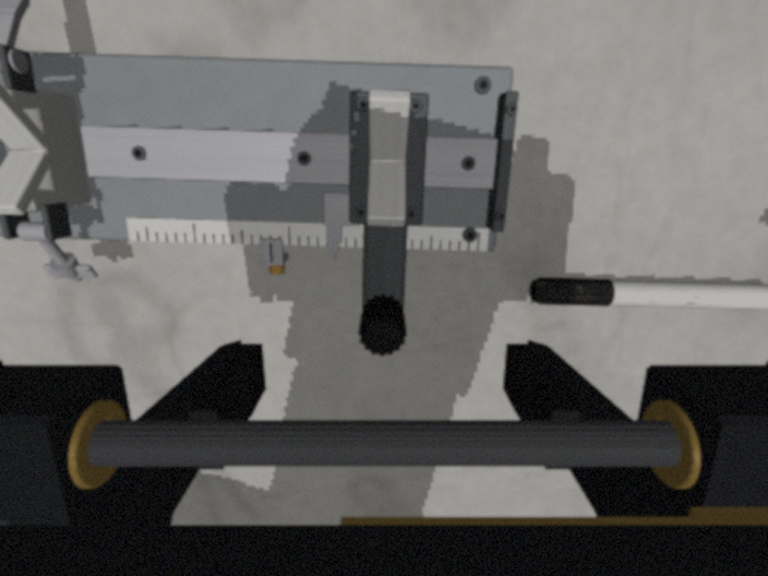

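Call:
{"op": "step_arm", "data": {"motion": [[0,[-0.03,0.7,0],[0,0,0]],[0,[0,0.6,0],[0,0,0]],[0,[0,0.3,0],[0,0,0]],[0,[0,0.0,0],[0,0,0]]]}}

```text
clock: 2.38
tcp_pos: [507.8, -31.5, 60.3]
eef_rot: [0.014, -0.014, -0.707, 0.707]
contact_force: [-0.1, 0.8, 0.2]
grip_width: 87.9
```

Call:
{"op": "step_arm", "data": {"motion": [[0,[0.1,0.1,0],[0,0,0]],[0.5,[0,0,0],[0,0,0]],[1,[0,0.0,0],[0,0,0]],[1,[0,0.0,0],[0,0,0]],[1,[0,0,0],[0,0,0]],[1,[0,0,0],[0,0,0]]]}}

```text
clock: 2.88
tcp_pos: [506.6, -32.1, 62.5]
eef_rot: [0.009, -0.016, -0.706, 0.708]
contact_force: [0.4, -0.3, 1.3]
grip_width: 56.6
```

Call:
{"op": "step_arm", "data": {"motion": [[1,[0.08,0.15,0],[0,0,0]],[1,[0,0,0],[0,0,0]],[1,[0,0.0,0],[0,0,0]],[1,[0,0.0,0],[0,0,0]],[1,[0,0,0],[0,0,0]],[1,[0,0,0],[0,0,0]]]}}

```text
clock: 3.38
tcp_pos: [503.2, -31.5, 56.2]
eef_rot: [0.009, -0.016, -0.706, 0.708]
contact_force: [0.2, 1.4, 1.4]
grip_width: 19.0
```

Call:
{"op": "step_arm", "data": {"motion": [[1,[0,0,-0.2],[0,0,0]],[1,[0,0,-0.2],[0,0,0]],[1,[0,0.0,-0.2],[0,0,0]],[1,[0,0.0,-0.1],[0,0,0]],[1,[0,0,0],[0,0,0]],[1,[0,0,0],[0,0,0]]]}}

```text
clock: 3.88
tcp_pos: [505.3, -4.9, 56.2]
eef_rot: [0.008, -0.017, -0.704, 0.71]
contact_force: [-0.3, -3.4, -0.8]
grip_width: 19.1
```

```bash
python3 - <<'E'
from h import *
s=r.read_state();print(s["tcp_pos"],s["contact_force"],s["clock"])
c=cam("wrist");print(-c[3].T@c[4])
im=r.grab_frame("wrist");cv2.imwrite("pics/w3.png",cv2.resize(im[:280,50:450,::-1],None,fx=2,fy=2,interpolation=cv2.INTER_CUBIC))
E
```

```text
[505.29790245  -4.87735924  56.24577684] [-0.28049339 -3.40731315 -0.76244696] 3.8833
[574.04876308  -6.75110455 187.67548519]
```

View pics/w3.png

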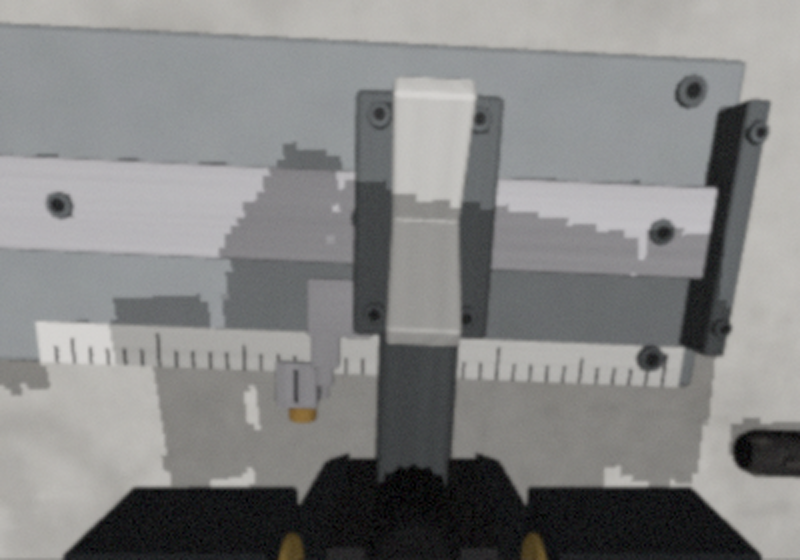

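Call:
{"op": "step_arm", "data": {"motion": [[1,[0,0,-0.1],[0,0,0]],[1,[0,0,-0.08],[0,0,0]],[1,[0,0,0],[0,0,0]],[1,[0,0,0],[0,0,0]]]}}

```text
clock: 4.27
tcp_pos: [505.8, 1.6, 56.3]
eef_rot: [0.008, -0.018, -0.704, 0.71]
contact_force: [-0.2, -2.1, -0.3]
grip_width: 19.2
```

```bash
python3 - <<'E'
from h import *
s=r.read_state();print(s["tcp_pos"],s["contact_force"],s["clock"])
c=cam("wrist");print(-c[3].T@c[4])
im=r.grab_frame("wrist");cv2.imwrite("pics/w4.png",cv2.resize(im[120:240,130:290,::-1],None,fx=5,fy=5,interpolation=cv2.INTER_CUBIC))
E
```

```text
[505.80870251   1.60345975  56.2748738 ] [-0.22205527 -2.10443441 -0.29388267] 4.2667
[ 5.74479108e+02 -2.61261475e-01  1.87716071e+02]
```

View pics/w4.png

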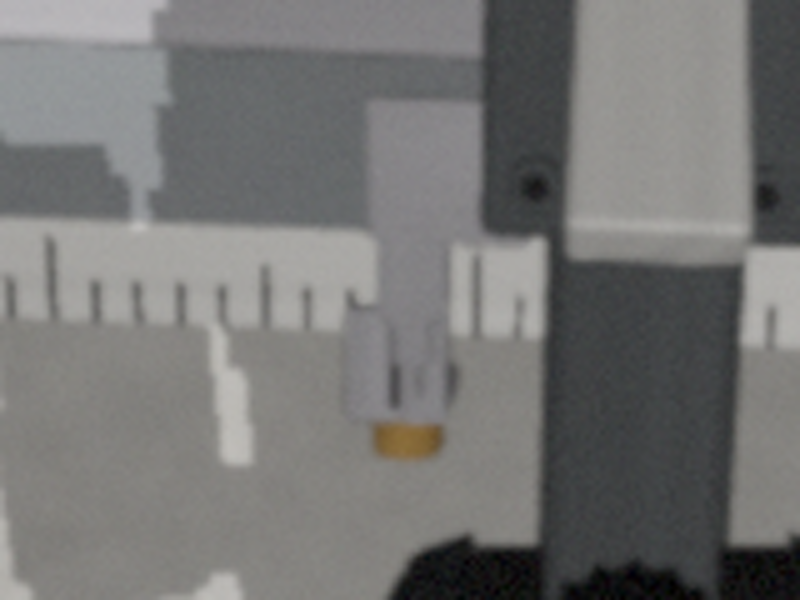

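Call:
{"op": "step_arm", "data": {"motion": [[1,[0,0,-0.08],[0,0,0]],[1,[0,0,0],[0,0,0]],[1,[0,0,0],[0,0,0]],[1,[0,0,0],[0,0,0]]]}}

```text
clock: 4.65
tcp_pos: [506.0, 4.7, 56.3]
eef_rot: [0.008, -0.018, -0.704, 0.71]
contact_force: [0.3, -2.2, -0.5]
grip_width: 18.7
```

```bash
python3 - <<'E'
from h import *
s=r.read_state();print(s["tcp_pos"],s["contact_force"],s["clock"])
c=cam("wrist");print(-c[3].T@c[4])
im=r.grab_frame("wrist");cv2.imwrite("pics/w5.png",cv2.resize(im[170:230,170:250,::-1],None,fx=9,fy=9,interpolation=cv2.INTER_CUBIC))
E
```

```text
[506.01932621   4.72761736  56.25228315] [ 0.32567434 -2.21358669 -0.54748797] 4.65
[574.67870781   2.81494603 187.73965442]
```

View pics/w5.png

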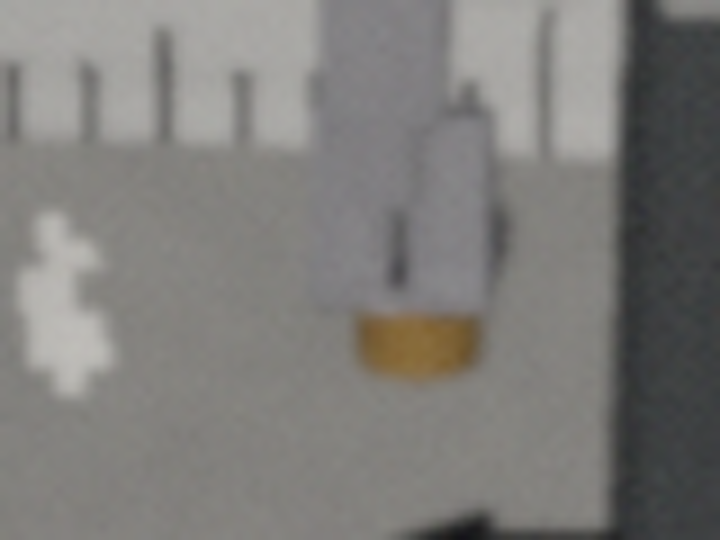

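Call:
{"op": "step_arm", "data": {"motion": [[0,[0,0,0],[0,0,0]],[0,[0,0,0],[0,0,0]],[0,[0,0,0],[0,0,0]],[0,[0,0,0],[0,0,0]],[0,[0,-0.4,0],[0,0,0]],[0,[0,-0.8,0],[0,0,0]],[0,[0,-0.8,-0.5],[0,0,0]],[0,[0,0,0],[0,0,0]]]}}

```text
clock: 5.37
tcp_pos: [504.4, 26.6, 137.7]
eef_rot: [0.011, -0.017, -0.705, 0.709]
contact_force: [0.6, 0.4, 0.9]
grip_width: 70.3
```

```bash
python3 - <<'E'
from h import *
s=r.read_state();print(s["tcp_pos"],s["contact_force"],s["clock"],s["grip_width"])
c=cam("wrist");print(-c[3].T@c[4])
im=r.grab_frame("wrist");cv2.imwrite("pics/w6.png",cv2.resize(im[:240,100:380,::-1],None,fx=2.5,fy=2.5,interpolation=cv2.INTER_CUBIC))
cv2.imwrite("pics/w6r.png",im[:,:,::-1])
E
```

```text
[504.44457437  26.55384061 137.70181748] [0.58491492 0.40635772 0.87509195] 5.3667 70.3070132286867
[573.8344092   24.12818771 268.78217567]
```

View pics/w6.png

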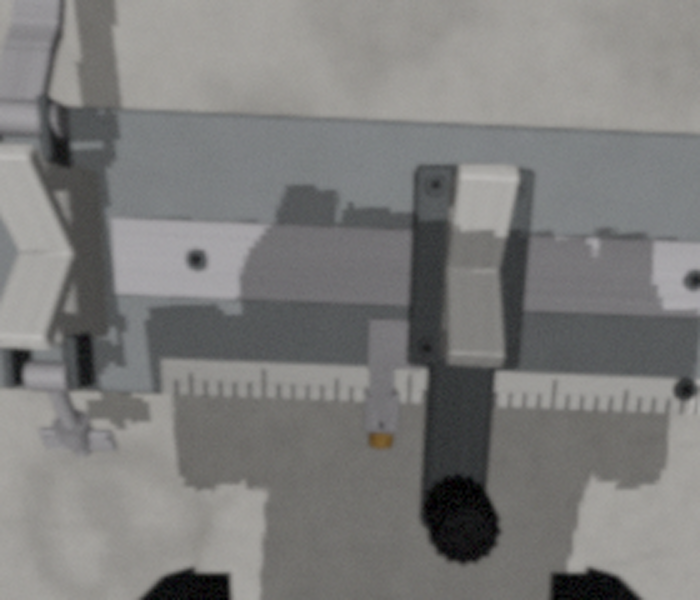

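```bash
python3 -c "
from h import *
crop('pics/w6r.png','pics/w6z.png',230,120,280,185,9)"
```

```text
(no output)
```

View pics/w6z.png

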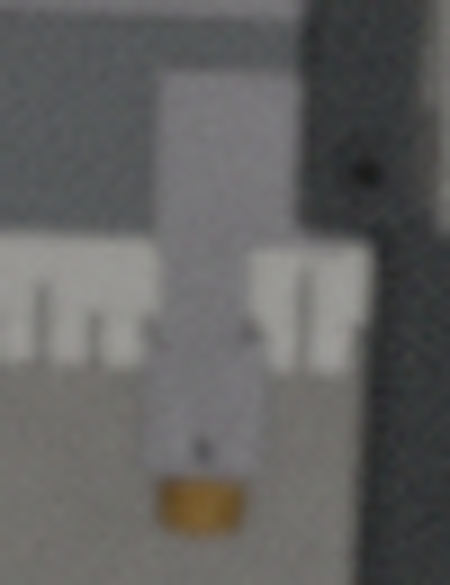

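```bash
python3 - <<'E'
from h import *
c=cam("wrist")
b=lambda u,v,z:back(c,100+u/2.5,v/2.5,z)
for n,p in dict(mv1=(452,267,46),mv2=(500,270,46),fx=(72,252,46),fx2=(22,250,46),bedfar1=(150,110,20),bedfar2=(690,132,20),bednear1=(170,392,20),bednear2=(690,413,20),rail1=(115,218,22),rail2=(650,240,22),rl1=(115,296,22),rl2=(690,317,22),clip=(381,420,22),vleft=(447,360,70)).items():print(n,b(*p).round(1))
E
```

```text
mv1 [576.2   3.4  46. ]
mv2 [574.8 -10.6  46. ]
fx [584.6 112.9  46. ]
fx2 [585.7 127.2  46. ]
bedfar1 [626.4  93.1  20. ]
bedfar2 [613.9 -73.6  20. ]
bednear1 [539.5  97.4  20. ]
bednear2 [525.3 -80.   20. ]
rail1 [595.5 107.5  22. ]
rail2 [582.4 -62.3  22. ]
rl1 [571.7 110.9  22. ]
rl2 [557.7 -76.9  22. ]
clip [527.4  26.2  22. ]
vleft [552.1   7.2  70. ]
```

Call:
{"op": "step_arm", "data": {"motion": [[0,[0,-1,0],[0,0,0]],[0,[0,-1,0.5],[0,0,0]],[0,[0,0,1],[0,0,0]],[0,[0,0,1],[0,0,0]],[0,[0,0,1],[0,0,0]],[0,[0,0,1],[0,0,0]],[0,[0,0,1],[0,0,0]],[0,[0,0,1],[0,0,0]]]}}

```text
clock: 6.08
tcp_pos: [490.9, -238.6, 211.9]
eef_rot: [0.011, -0.008, -0.706, 0.708]
contact_force: [1.1, -0.3, -0.2]
grip_width: 88.3
```

Call:
{"op": "step_arm", "data": {"motion": [[0,[0,0,1],[0,-1,0]],[0,[0,0,0.7],[0,-1,0]],[0,[0,0,0.3],[0,-1,0]],[0,[0,0,0],[0,-1,0]],[0,[0,0,0],[0,-1,0]],[0,[0,0,0],[0,-1,0]],[0,[0,0,0],[0,-1,0]],[0,[0,0,0],[0,-1,0]]]}}

```text
clock: 6.75
tcp_pos: [487.1, -332.9, 197.7]
eef_rot: [0.282, -0.291, 0.651, -0.641]
contact_force: [-0.4, 0.8, -0.3]
grip_width: 88.0
```

Call:
{"op": "step_arm", "data": {"motion": [[0,[0,0,0],[0,-1,0]],[0,[0,0,0],[0,-1,0]],[0,[0,0,0],[0,-1,0]],[0,[0,0,0],[0,-1,0]],[0,[0,0,0],[0,0,0]]]}}

```text
clock: 7.17
tcp_pos: [484.6, -333.5, 189.4]
eef_rot: [0.418, -0.425, 0.577, -0.558]
contact_force: [-1.2, -0.2, -0.3]
grip_width: 88.1
```

```bash
python3 - <<'E'
from h import *
from scipy.spatial.transform import Rotation as Ro
s=r.read_state();print(s["tcp_pos"],s["clock"],s["grip_width"]);w,x,y,z=s["eef_rot"];print(Ro.from_quat([x,y,z,w]).as_matrix().round(3))
c=cam("wrist");print(-c[3].T@c[4])
im=r.grab_frame("wrist");cv2.imwrite("pics/w7.png",cv2.resize(im[:,:,::-1],None,fx=1.5,fy=1.5,interpolation=cv2.INTER_CUBIC))
E
```

```text
[ 484.56847558 -333.47959685  189.44889012] 7.1667 88.05514239410988
[[-0.289 -0.025  0.957]
 [-0.957  0.016 -0.288]
 [-0.008 -1.    -0.029]]
[ 508.04175661 -268.28593743  320.49359851]
```

View pics/w7.png

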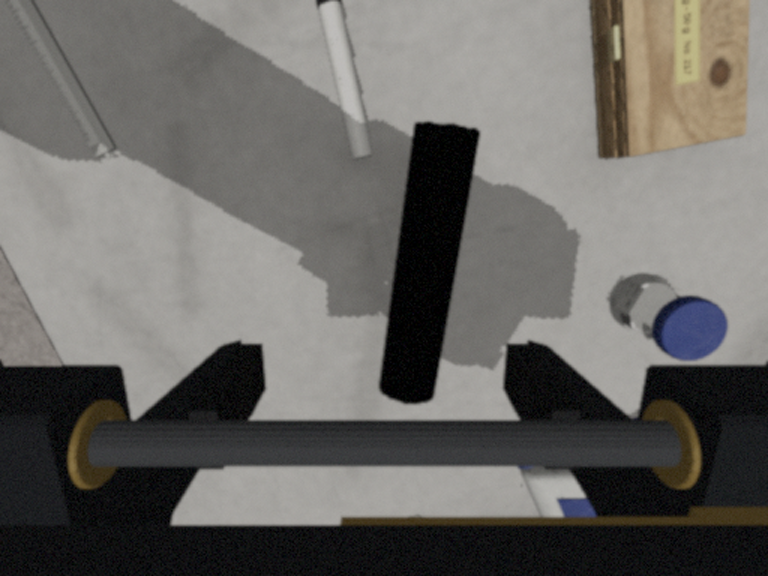

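```bash
python3 - <<'E'
from h import *
from scipy.spatial.transform import Rotation as Ro
c=cam("wrist")
b=lambda u,v,z:back(c,u/1.5,v/1.5,z)
a=b(447,128,25);e=b(406,399,12);m=(a+e)/2;d=a-e
print(a,e,m,np.linalg.norm(d),np.degrees(np.arctan2(d[0],d[1])))
for p in((414,125),(479,131),(381,392),(433,402),(400,250),(457,258)):print(b(*p,21.5).round(1))
for n,p in dict(mk1=(360,155,7),mk2=(330,0,7),jar=(690,328,69),box=(600,155,30)).items():print(n,b(*p).round(1))
s=r.read_state();w,x,y,z=s["eef_rot"];M=Ro.from_quat([x,y,z,w]).as_matrix()
print("tool shift",M.T@(m-s["tcp_pos"]))
print("pipe dir in tool",M.T@d/np.linalg.norm(d))
E
```

```text
[ 546.03309937 -253.71846474   25.        ] [ 465.37549486 -438.14277568   12.        ] [ 505.70429712 -345.93062021   18.5       ] 201.71012773296695 23.62206776238921
[ 526.7 -245.5   21.5]
[ 565.6 -261.4   21.5]
[ 450.1 -421.9   21.5]
[ 485.8 -441.1   21.5]
[ 495.  -321.    21.5]
[ 531.3 -337.8   21.5]
mk1 [ 486.8 -252.1    7. ]
mk2 [ 497.4 -157.3    7. ]
jar [ 650.5 -408.4   69. ]
box [ 632.9 -297.8   30. ]
tool shift [  7.08592298 169.99602767  28.92001595]
pipe dir in tool [-0.99192162 -0.05978989  0.11187796]
```

Call:
{"op": "step_arm", "data": {"motion": [[0,[0,0.2,0.6],[0.25,1,0]],[0,[0,0.7,0],[0,0.1,0]],[0,[0,0.7,0],[0,0,0]],[0,[0,0.5,0],[0,0,0]],[0,[0,0,0],[0,0,0]]]}}

```text
clock: 7.63
tcp_pos: [507.5, -340.9, 99.3]
eef_rot: [0.38, -0.378, 0.599, -0.595]
contact_force: [1.3, -0.2, -0.3]
grip_width: 87.9
```

```bash
cat > st.py <<'E'
from h import *
import sys
from scipy.spatial.transform import Rotation as Ro
def st():
    s=r.read_state();w,x,y,z=s["eef_rot"];M=Ro.from_quat([x,y,z,w]).as_matrix()
    print(s["tcp_pos"].round(1),round(s["clock"],2),"F",s["contact_force"].round(1),"grip",round(s["grip_width"],1));print(M.round(3));return s,M
def snap(n,f,k=1.5,x0=0,y0=0,x1=512,y1=384):
    im=r.grab_frame(n)[y0:y1,x0:x1,::-1];cv2.imwrite("pics/"+f,cv2.resize(im,None,fx=k,fy=k,interpolation=cv2.INTER_CUBIC))
E
python3 - <<'E'
from st import *
s,M=st()
snap("wrist","w8.png")
d=np.array([508.5,-340,20])-s["tcp_pos"];print("tool shift units",(M.T@d/40).round(2))
E
```

```text
[ 507.5 -340.9   99.3] 7.63 F [ 1.3 -0.2 -0.3] grip 87.9
[[-0.425 -0.     0.905]
 [-0.905  0.007 -0.425]
 [-0.006 -1.    -0.003]]
tool shift units [-0.02  1.98  0.02]
```

View pics/w8.png

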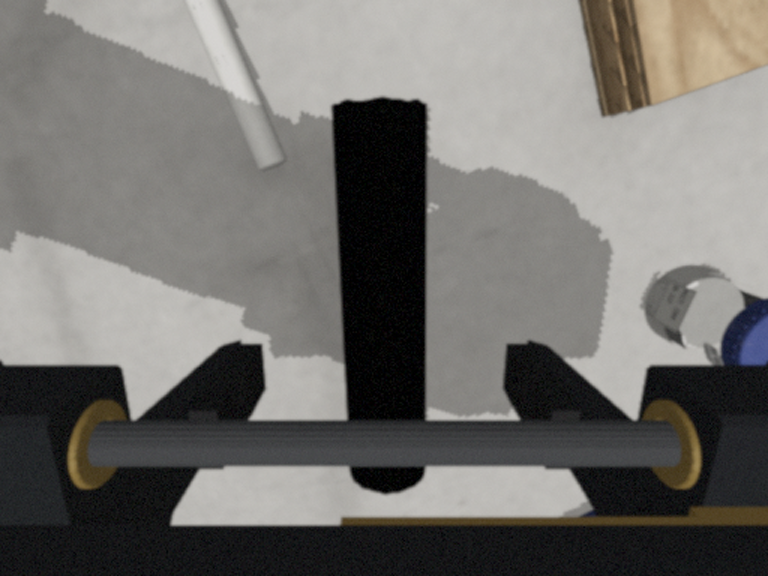

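```bash
python3 - <<'E'
from st import *
s,M=st();c=cam("wrist");print(-c[3].T@c[4])
for u,v in((380,100),(388,490)):
  for z in(0,21.5,43):
    print(z,(M.T@(back(c,u/1.5,v/1.5,z)-s["tcp_pos"])).round(1))
E
```

```text
[ 508.  -341.4  101.3] 7.68 F [-0.6  1.   0.5] grip 88.4
[[-0.425  0.001  0.905]
 [-0.905  0.005 -0.425]
 [-0.006 -1.    -0.001]]
[ 537.54903197 -278.49227807  232.18351502]
0 [-101.2  101.8   -1.8]
21.5 [-98.3  80.3  -1.7]
43 [-95.4  58.8  -1.5]
0 [128.3 100.6   2.8]
21.5 [109.9  79.2   2.6]
43 [91.5 57.8  2.3]
```

Call:
{"op": "step_arm", "data": {"motion": [[0,[-0.05,0.7,0],[0,-0.2,0]],[0,[0,0.6,0],[0,0,0]],[0,[0,0.4,0],[0,0,0]],[0,[0,0.15,0],[0,0,0]],[0,[0,0,0],[0,0,0]]]}}

```text
clock: 8.1
tcp_pos: [511.5, -342.3, 31.6]
eef_rot: [-0.385, 0.381, -0.592, 0.597]
contact_force: [-0.6, -0.3, 0.3]
grip_width: 88.1
```

Call:
{"op": "step_arm", "data": {"motion": [[0,[0,0.27,-0.07],[0,0,0]],[0,[0,0,0],[0,0,0]],[0.4,[0,0,0],[0,0,0]]]}}

```text
clock: 8.35
tcp_pos: [510.1, -342.6, 23.6]
eef_rot: [-0.385, 0.38, -0.591, 0.599]
contact_force: [0.0, -0.6, 1.0]
grip_width: 83.9
```

Call:
{"op": "step_arm", "data": {"motion": [[0.5,[0,0.15,-0.02],[0,0,0]],[0.6,[0,0,0],[0,0,0]],[1,[0,0,0],[0,0,0]],[1,[0,0,0],[0,0,0]],[1,[0,0,0],[0,0,0]],[1,[0,0,0],[0,0,0]],[1,[0,0,0],[0,0,0]]]}}

```text
clock: 8.93
tcp_pos: [510.2, -343.0, 19.6]
eef_rot: [-0.385, 0.379, -0.59, 0.6]
contact_force: [-0.6, 0.4, -1.7]
grip_width: 42.2
```

```bash
python3 - <<'E'
from st import *
s,M=st()
E
```

```text
[ 510.2 -343.    19.6] 8.93 F [-0.6  0.4 -1.7] grip 42.2
[[-0.416  0.015  0.909]
 [-0.909 -0.008 -0.416]
 [ 0.001 -1.     0.017]]
```

Call:
{"op": "step_arm", "data": {"motion": [[1,[0,-0.3,0],[0,0,0]],[1,[0,-0.8,0],[0,0,0]],[1,[0,-1,0],[0,0,0]],[1,[0,-1,0],[0,0,0]],[1,[0,-0.8,0],[0,0,0]],[1,[0,-0.4,0],[0,0,0]],[1,[0,0,0],[0,0,0]]]}}

```text
clock: 9.52
tcp_pos: [506.4, -340.4, 202.4]
eef_rot: [-0.385, 0.379, -0.591, 0.599]
contact_force: [0.6, -0.2, -1.1]
grip_width: 42.4
```

Call:
{"op": "step_arm", "data": {"motion": [[1,[0,0,0],[0,-0.7,0]],[1,[0,0,0],[0,-0.9,0]],[1,[0,0,0],[0,-0.9,0]],[1,[0,0,0],[0,-0.7,0]],[1,[0,0,0],[0,-0.1,0]],[1,[0,0,0],[0,0,0]]]}}

```text
clock: 10.02
tcp_pos: [505.3, -339.2, 200.7]
eef_rot: [-0.484, 0.481, -0.513, 0.521]
contact_force: [-0.1, -0.2, -0.8]
grip_width: 41.9
```

```bash
python3 - <<'E'
from st import *
s,M=st()
print((M.T@(np.array([579.5,48.2,190])-s["tcp_pos"])/40).round(2))
snap("wrist","w9.png")
E
```

```text
[ 505.3 -339.2  200.7] 10.02 F [-0.1 -0.2 -0.8] grip 41.9
[[-0.069  0.011  0.998]
 [-0.998 -0.004 -0.069]
 [ 0.004 -1.     0.012]]
[-9.79  0.25  1.18]
```

View pics/w9.png

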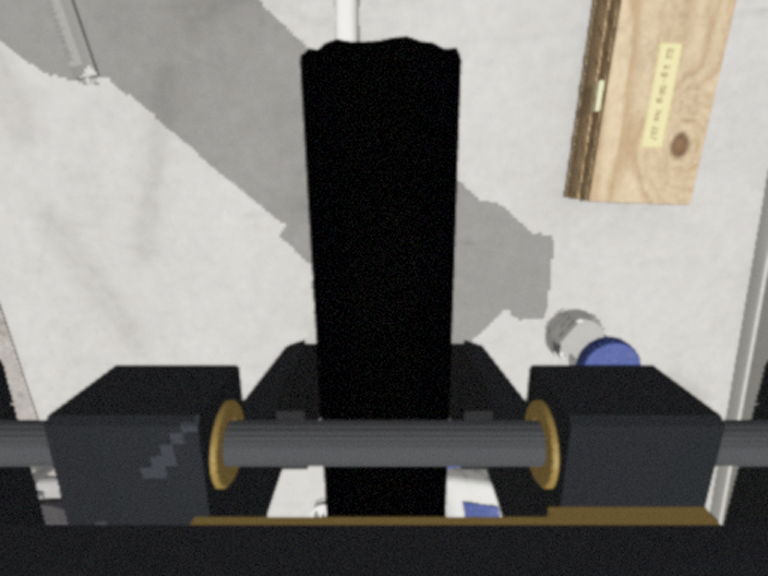

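```bash
python3 - <<'E'
from st import *
s,M=st();c=cam("wrist")
for u,v,h in((380,40,23.4),(303,58,1.9),(460,55,1.9),(318,350,1.9),(453,350,1.9),(312,250,1.9),(455,250,1.9)):print((M.T@(back(c,u/1.5,v/1.5,s["tcp_pos"][2]+h)-s["tcp_pos"])).round(1))
E
```

```text
[ 505.2 -339.1  200.6] 10.07 F [-0.1 -0.  -1.3] grip 42.3
[[-0.069  0.011  0.998]
 [-0.998 -0.004 -0.069]
 [ 0.003 -1.     0.011]]
[-96.7 -23.7  -1.1]
[-97.6  -2.5 -21.7]
[-98.5  -2.   20. ]
[-13.6  -2.2 -21.2]
[-13.4  -1.7  22. ]
[-45.9  -2.3 -21.7]
[-45.9  -1.8  21.1]
```

Call:
{"op": "step_arm", "data": {"motion": [[1,[-0.7,0,0.2],[0,0,0]],[1,[-1,0,0.2],[0,0,0]],[1,[-1,0,0.2],[0,0,0]],[1,[-1,0,0.2],[0,0,0]],[1,[-1,0,0.2],[0,0,0]],[1,[-1,0,0.2],[0,0,0]],[1,[-0.7,0,0],[0,0,0]],[1,[0,0,0],[0,0,0]]]}}

```text
clock: 10.73
tcp_pos: [573.3, -79.6, 196.5]
eef_rot: [-0.478, 0.475, -0.521, 0.525]
contact_force: [0.5, -0.1, -1.3]
grip_width: 41.8
```

Call:
{"op": "step_arm", "data": {"motion": [[1,[-1,0,0.1],[0,0.2,0]],[1,[-1,0,0.1],[0,0,0]],[1,[-0.7,0,0],[0,0,0]],[1,[0,0,0],[0,0,0]]]}}

```text
clock: 11.07
tcp_pos: [592.6, 27.2, 195.2]
eef_rot: [-0.469, 0.467, -0.528, 0.532]
contact_force: [-0.6, -0.1, -1.7]
grip_width: 42.2
```

```bash
cat > tgt.py <<'E'
from st import *
yh=np.array([np.sin(.078),np.cos(.078),0]);O=np.array([580.4,60.2,0])
def rel(s,M):
    xh=np.array([yh[1],-yh[0],0]);d=s["tcp_pos"]-O
    print("tcp in stand x,y,z",(d@xh).round(1),(d@yh).round(1),d[2].round(1),"tool yaw-stand deg",np.degrees(np.arctan2(-M[0,0],-M[1,0])-.078).round(2),"tilt x,z",M[2,0].round(3),M[2,2].round(3))
E
python3 - <<'E'
from tgt import *
s,M=st();rel(s,M)
print((M.T@(O-14*yh+[0,0,s["tcp_pos"][2]]-s["tcp_pos"])/40).round(2))
snap("wrist","w10.png");snap("side","s10.png",3,190,100,400,290)
E
```

```text
[592.6  27.2 195.2] 11.07 F [-0.6 -0.1 -1.7] grip 42.2
[[-0.124  0.006  0.992]
 [-0.992 -0.002 -0.124]
 [ 0.002 -1.     0.006]]
tcp in stand x,y,z 14.7 -32.0 195.2 tool yaw-stand deg 2.65 tilt x,z 0.002 0.006
[-0.43 -0.   -0.39]
```

View pics/w10.png

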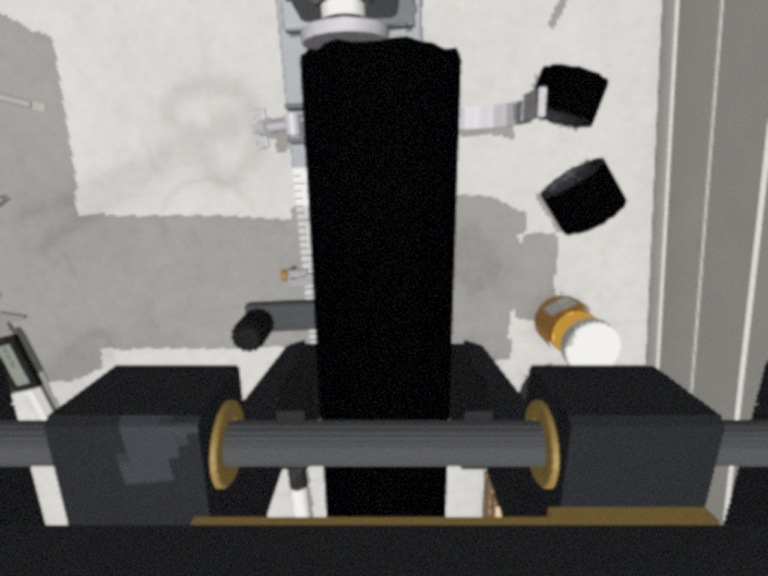

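View pics/s10.png

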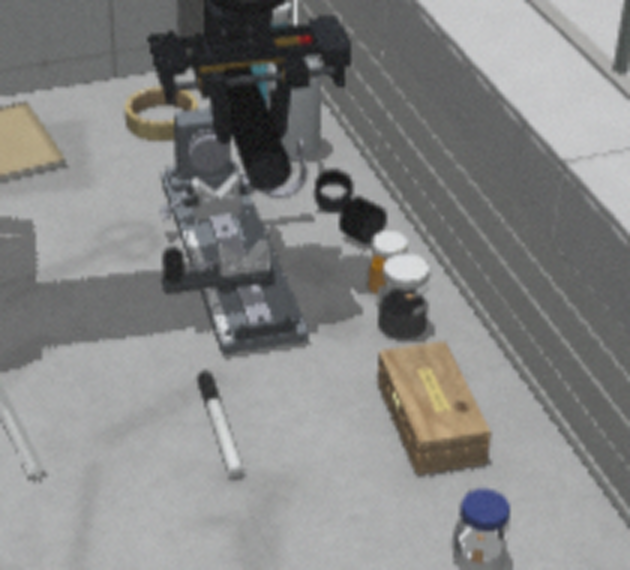

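Call:
{"op": "step_arm", "data": {"motion": [[1,[-0.43,0.1,-0.4],[0,-0.3,0]],[1,[0,0.6,0],[0,0,0]],[1,[0,0.4,0],[0,0,0]],[1,[0,0,0],[0,0,0]],[1,[0,0,0],[0,0,0]]]}}

```text
clock: 11.58
tcp_pos: [578.9, 35.6, 150.2]
eef_rot: [-0.474, 0.473, -0.522, 0.529]
contact_force: [0.3, -0.2, -1.1]
grip_width: 42.3
```

```bash
python3 - <<'E'
from tgt import *
s,M=st();rel(s,M)
print((M.T@(O-14*yh+[0,0,s["tcp_pos"][2]]-s["tcp_pos"])/40).round(2))
E
```

```text
[578.9  35.6 150.2] 11.58 F [ 0.3 -0.2 -1.1] grip 42.3
[[-0.104  0.007  0.995]
 [-0.995 -0.006 -0.104]
 [ 0.005 -1.     0.008]]
tcp in stand x,y,z 0.4 -24.7 150.2 tool yaw-stand deg 1.51 tilt x,z 0.005 0.008
[-0.27 -0.   -0.02]
```

Call:
{"op": "step_arm", "data": {"motion": [[1,[-0.2,0.3,0],[0,-0.1,0]],[1,[0,0.5,0],[0,0,0]],[1,[0,0.2,0],[0,0,0]],[1,[0,0,0],[0,0,0]],[1,[0,0,0],[0,0,0]]]}}

```text
clock: 12.0
tcp_pos: [582.0, 41.2, 110.6]
eef_rot: [-0.477, 0.473, -0.519, 0.528]
contact_force: [-0.4, 0.6, -1.6]
grip_width: 42.0
```

```bash
python3 - <<'E'
from tgt import *
s,M=st();rel(s,M)
snap("side","s11.png",4,215,120,330,240);snap("wrist","w11.png")
E
```

```text
[582.   41.2 110.6] 12.0 F [-0.4  0.6 -1.6] grip 42.0
[[-0.097  0.012  0.995]
 [-0.995 -0.006 -0.097]
 [ 0.005 -1.     0.013]]
tcp in stand x,y,z 3.0 -18.8 110.6 tool yaw-stand deg 1.11 tilt x,z 0.005 0.013
```

View pics/s11.png

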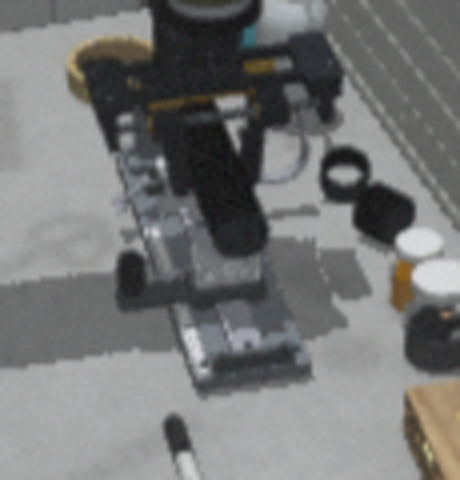

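View pics/w11.png

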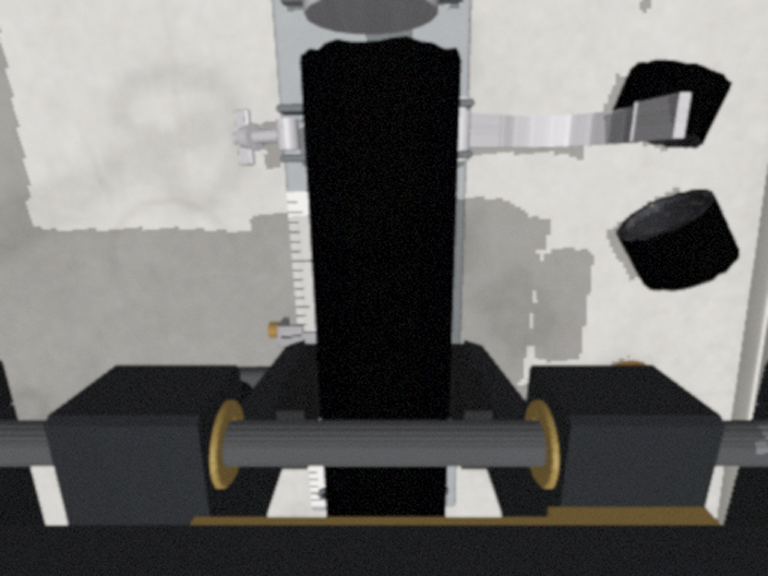

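Call:
{"op": "step_arm", "data": {"motion": [[1,[0,0.4,-0.1],[0,0,0]],[1,[0,0.15,0],[0,0,0]],[1,[0,0,0],[0,0,0]],[1,[0,0,0],[0,0,0]]]}}

```text
clock: 12.43
tcp_pos: [580.2, 41.4, 91.8]
eef_rot: [-0.478, 0.472, -0.517, 0.53]
contact_force: [-0.6, -0.0, -0.8]
grip_width: 41.5
```

```bash
python3 - <<'E'
from tgt import *
s,M=st();rel(s,M)
E
```

```text
[580.2  41.4  91.8] 12.43 F [-0.6 -0.  -0.8] grip 41.5
[[-0.097  0.019  0.995]
 [-0.995 -0.007 -0.097]
 [ 0.005 -1.     0.019]]
tcp in stand x,y,z 1.3 -18.8 91.8 tool yaw-stand deg 1.1 tilt x,z 0.005 0.019
```

Call:
{"op": "step_arm", "data": {"motion": [[1,[0,0.2,-0.03],[-0.18,0,0]],[1,[0,0.12,0],[0,0,0]],[1,[0,0,0],[0,0,0]],[1,[0,0,0],[0,0,0]]]}}

```text
clock: 12.77
tcp_pos: [580.3, 41.3, 79.6]
eef_rot: [-0.474, 0.476, -0.522, 0.525]
contact_force: [-0.0, -0.2, -0.6]
grip_width: 42.5
```

```bash
python3 - <<'E'
from tgt import *
s,M=st();rel(s,M)
E
```

```text
[580.3  41.3  79.6] 12.77 F [-0.  -0.2 -0.6] grip 42.5
[[-0.097  0.001  0.995]
 [-0.995 -0.006 -0.097]
 [ 0.005 -1.     0.001]]
tcp in stand x,y,z 1.3 -18.9 79.6 tool yaw-stand deg 1.1 tilt x,z 0.005 0.001
```

Call:
{"op": "step_arm", "data": {"motion": [[1,[0,0.1,-0.02],[0,0,0]],[1,[0,0,0],[0,0,0]],[1,[0,0,0],[0,0,0]]]}}

```text
clock: 13.02
tcp_pos: [579.8, 41.3, 75.5]
eef_rot: [-0.474, 0.476, -0.522, 0.526]
contact_force: [-0.7, -0.4, -1.1]
grip_width: 42.0
```

Call:
{"op": "step_arm", "data": {"motion": [[1,[0,0.06,0],[0,0,0]],[1,[0,0,0],[0,0,0]],[1,[0,0,0],[0,0,0]]]}}

```text
clock: 13.27
tcp_pos: [580.5, 41.1, 74.6]
eef_rot: [-0.475, 0.476, -0.521, 0.526]
contact_force: [-0.9, -0.0, -1.0]
grip_width: 41.9
```

```bash
python3 - <<'E'
from tgt import *
s,M=st();rel(s,M);print(s["ft_torque"])
snap("wrist","w12.png")
E
```

```text
[580.5  41.1  74.6] 13.27 F [-0.9 -0.  -1. ] grip 41.9
[[-0.096  0.004  0.995]
 [-0.995 -0.007 -0.096]
 [ 0.006 -1.     0.005]]
tcp in stand x,y,z 1.6 -19.0 74.6 tool yaw-stand deg 1.03 tilt x,z 0.006 0.005
[0.04450878 0.11405988 0.13393172]
```

View pics/w12.png

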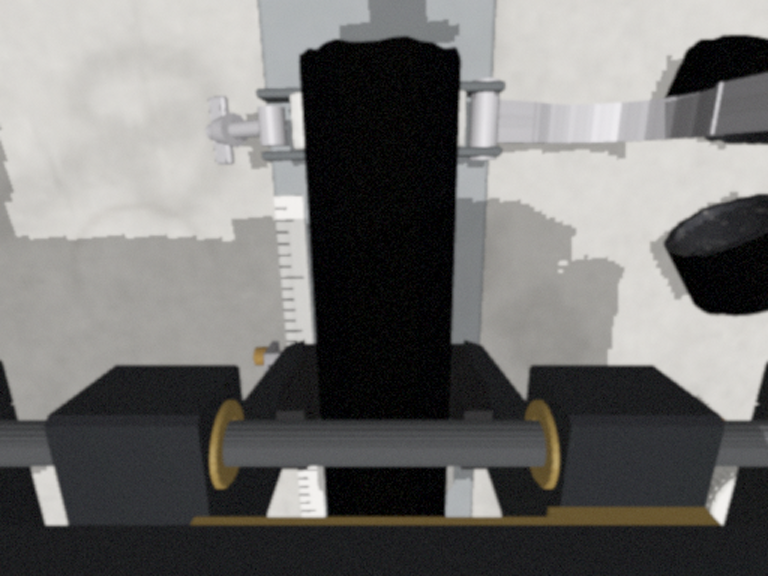

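Call:
{"op": "step_arm", "data": {"motion": [[1,[0,0.08,0],[0,0,0]],[1,[0,0,0],[0,0,0]],[1,[0,0,0],[0,0,0]]]}}

```text
clock: 13.57
tcp_pos: [580.7, 41.1, 74.7]
eef_rot: [-0.475, 0.476, -0.52, 0.526]
contact_force: [0.1, 0.2, -1.6]
grip_width: 42.1
```

Call:
{"op": "step_arm", "data": {"motion": [[1,[0,0.06,0],[0,0,0]],[1,[0,0,0],[0,0,0]],[1,[0,0,0],[0,0,0]]]}}

```text
clock: 13.82
tcp_pos: [580.7, 41.1, 73.9]
eef_rot: [-0.475, 0.476, -0.52, 0.527]
contact_force: [0.1, 0.1, 1.1]
grip_width: 42.3
```

Call:
{"op": "step_arm", "data": {"motion": [[1,[0,0.06,0],[0,0,0]],[1,[0,0,0],[0,0,0]],[1,[0,0,0],[0,0,0]]]}}

```text
clock: 14.07
tcp_pos: [580.6, 41.1, 73.6]
eef_rot: [-0.475, 0.476, -0.52, 0.527]
contact_force: [-0.8, -1.0, 1.4]
grip_width: 42.1
```

Call:
{"op": "step_arm", "data": {"motion": [[1,[0,0.06,0],[0,0,0]],[1,[0,0,0],[0,0,0]],[1,[0,0,0],[0,0,0]]]}}

```text
clock: 14.32
tcp_pos: [580.6, 41.1, 73.2]
eef_rot: [-0.476, 0.477, -0.519, 0.526]
contact_force: [-0.5, 0.4, 2.1]
grip_width: 41.8
```

```bash
python3 - <<'E'
from tgt import *
s,M=st();rel(s,M);print(s["ft_torque"])
E
```

```text
[580.6  41.1  73.2] 14.32 F [-0.5  0.4  2.1] grip 41.8
[[-0.094  0.006  0.996]
 [-0.996 -0.008 -0.094]
 [ 0.008 -1.     0.007]]
tcp in stand x,y,z 1.7 -19.0 73.2 tool yaw-stand deg 0.9 tilt x,z 0.008 0.007
[-0.02715469  0.22972198  0.06743574]
```

Call:
{"op": "step_arm", "data": {"motion": [[1,[0,0.06,0],[-0.05,0,0.1]],[1,[0,0.06,0],[0,0,0]],[1,[0,0.06,0],[0,0,0]]]}}

```text
clock: 14.57
tcp_pos: [580.7, 41.1, 72.2]
eef_rot: [0.477, -0.476, 0.523, -0.522]
contact_force: [-15.1, 1.0, 31.5]
grip_width: 41.9
```

```bash
python3 - <<'E'
from tgt import *
s,M=st();rel(s,M);print(s["ft_torque"])
snap("side","s12.png",4,215,120,330,240)
s,M=st();rel(s,M);print(s["ft_torque"])
E
```

```text
[580.7  41.1  72.2] 14.57 F [-15.1   1.   31.5] grip 41.9
[[-0.092  0.001  0.996]
 [-0.996  0.002 -0.092]
 [-0.002 -1.     0.001]]
tcp in stand x,y,z 1.7 -19.0 72.2 tool yaw-stand deg 0.81 tilt x,z -0.002 0.001
[0.00851246 2.44601376 0.18888961]
[580.7  41.1  72.2] 14.62 F [-14.4   1.3  29.7] grip 41.7
[[-0.092  0.001  0.996]
 [-0.996  0.002 -0.092]
 [-0.002 -1.     0.001]]
tcp in stand x,y,z 1.7 -19.0 72.2 tool yaw-stand deg 0.81 tilt x,z -0.002 0.001
[0.03427441 2.31138368 0.1502656 ]
```

View pics/s12.png

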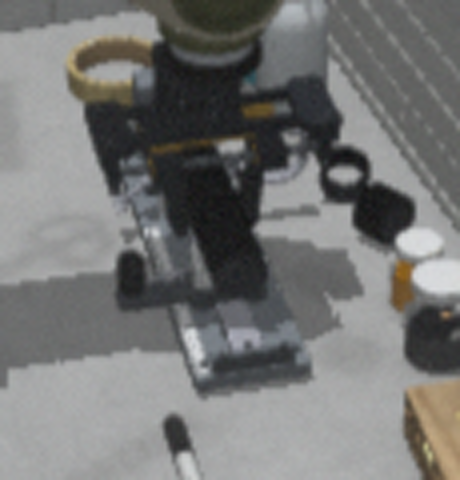

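Call:
{"op": "step_arm", "data": {"motion": [[1,[0,0,-0.05],[0,0,0]],[1,[0,0,0],[0,0,0]],[1,[0,0,0],[0,0,0]]]}}

```text
clock: 14.87
tcp_pos: [580.2, 41.1, 72.9]
eef_rot: [-0.478, 0.474, -0.522, 0.524]
contact_force: [0.5, 0.8, 1.1]
grip_width: 42.1
```

```bash
python3 - <<'E'
from tgt import *
s,M=st();rel(s,M);print(s["ft_torque"])
snap("wrist","w13.png")
E
```

```text
[580.2  41.1  72.9] 14.87 F [0.5 0.8 1.1] grip 42.1
[[-0.093  0.006  0.996]
 [-0.996  0.002 -0.093]
 [-0.003 -1.     0.006]]
tcp in stand x,y,z 1.3 -19.1 72.9 tool yaw-stand deg 0.85 tilt x,z -0.003 0.006
[-0.01213592 -0.05812589 -0.0231064 ]
```

View pics/w13.png

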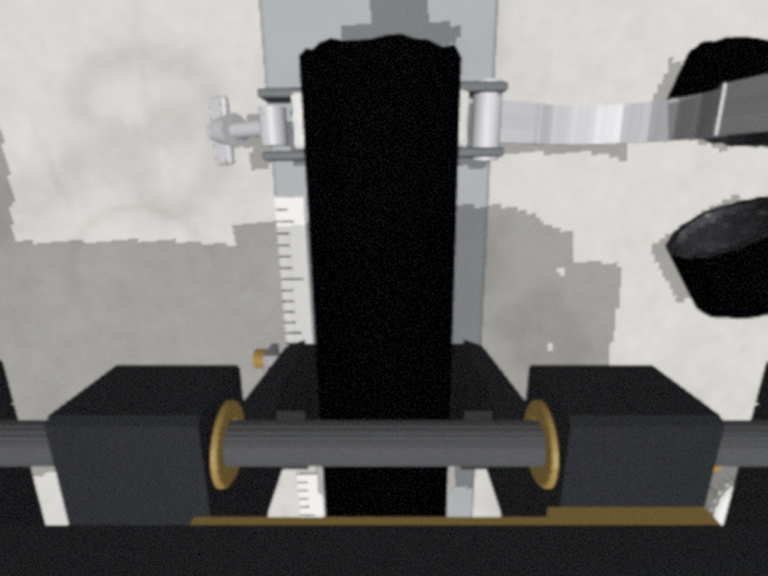

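Call:
{"op": "step_arm", "data": {"motion": [[1,[0,0.05,-0.03],[0,0,0]],[1,[0,0.06,0],[0,0,0]]]}}

```text
clock: 15.08
tcp_pos: [580.7, 41.0, 72.0]
eef_rot: [-0.48, 0.473, -0.52, 0.525]
contact_force: [-19.9, 0.6, 37.6]
grip_width: 41.9
```

```bash
python3 - <<'E'
from tgt import *
s,M=st();rel(s,M);print(s["ft_torque"])
E
```

```text
[580.7  41.   72. ] 15.08 F [-19.9   0.6  37.6] grip 41.9
[[-0.092  0.011  0.996]
 [-0.996  0.002 -0.092]
 [-0.003 -1.     0.01 ]]
tcp in stand x,y,z 1.8 -19.1 72.0 tool yaw-stand deg 0.81 tilt x,z -0.003 0.01
[0.19535898 3.31639553 0.21169776]
```

Call:
{"op": "step_arm", "data": {"motion": [[1,[0,0,0],[0,0,0]],[1,[0,0,0],[0,0,0]],[1,[-0.1,0,0],[0,0,0]],[1,[-0.1,0,0],[0,0,0]],[1,[-0.1,0,0],[0,0,0]]]}}

```text
clock: 15.5
tcp_pos: [581.3, 50.7, 72.5]
eef_rot: [-0.478, 0.475, -0.52, 0.525]
contact_force: [-4.1, -7.3, 7.6]
grip_width: 42.0
```

```bash
python3 - <<'E'
from tgt import *
s,M=st();rel(s,M);print(s["ft_torque"])
snap("wrist","w14.png");s,M=st();rel(s,M)
E
```

```text
[581.3  50.7  72.5] 15.5 F [-4.1 -7.3  7.6] grip 42.0
[[-0.092  0.008  0.996]
 [-0.996 -0.003 -0.092]
 [ 0.002 -1.     0.008]]
tcp in stand x,y,z 1.7 -9.4 72.5 tool yaw-stand deg 0.79 tilt x,z 0.002 0.008
[-1.0617151   0.63772744  0.08959536]
[581.4  51.3  72.5] 15.55 F [-3.8 -5.2  7.9] grip 42.1
[[-0.091  0.008  0.996]
 [-0.996 -0.003 -0.091]
 [ 0.002 -1.     0.008]]
tcp in stand x,y,z 1.7 -8.8 72.5 tool yaw-stand deg 0.77 tilt x,z 0.002 0.008
```

View pics/w14.png

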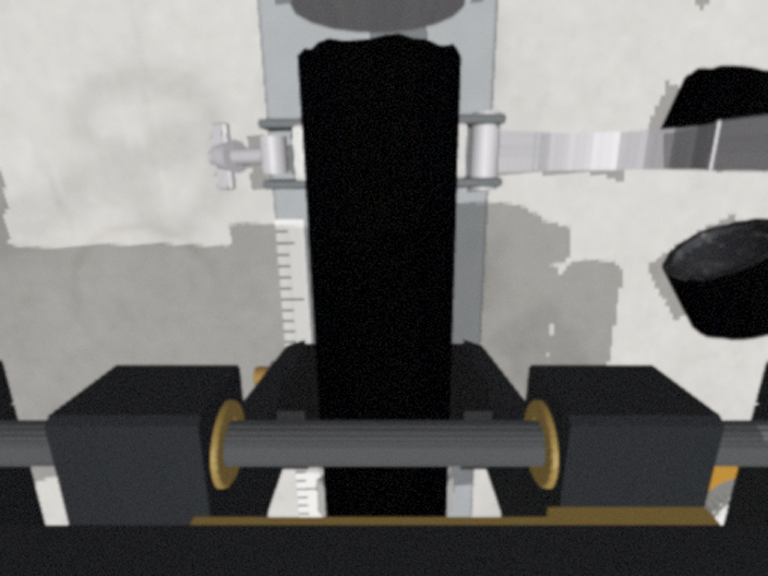

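Call:
{"op": "step_arm", "data": {"motion": [[1,[0,-0.01,0],[0,0,0]],[1,[0,0,0],[0,0,0]]]}}

```text
clock: 15.72
tcp_pos: [581.3, 51.2, 72.5]
eef_rot: [-0.478, 0.476, -0.52, 0.525]
contact_force: [-2.0, -1.4, 7.5]
grip_width: 41.9
```

```bash
python3 - <<'E'
from tgt import *
s,M=st();rel(s,M);print(s["ft_torque"])
im=r.grab_frame("side");cv2.imwrite("pics/s14r.png",im[:,:,::-1])
im=im[:,:,::-1][120:240,215:330];a=cv2.resize(im,None,fx=4,fy=4,interpolation=cv2.INTER_CUBIC)
b=cv2.imread("pics/s12.png");cv2.imwrite("pics/s14.png",a)
# knob template shift
g=lambda x:cv2.cvtColor(x,cv2.COLOR_BGR2GRAY)
t=g(b)[240:320,100:170]
m=cv2.matchTemplate(g(a)[220:340,80:190],t,cv2.TM_CCOEFF_NORMED);_,v,_,l=cv2.minMaxLoc(m);print(v,l[0]-20,l[1]-20)
c=cam("side");print(proj(c,[506,4.7,55]),proj(c,[506,9.7,55]))
E
```

```text
[581.3  51.2  72.5] 15.72 F [-2.  -1.4  7.5] grip 41.9
[[-0.091  0.007  0.996]
 [-0.996 -0.004 -0.091]
 [ 0.003 -1.     0.007]]
tcp in stand x,y,z 1.6 -8.9 72.5 tool yaw-stand deg 0.76 tilt x,z 0.003 0.007
[-0.18923945  0.40443477  0.04984965]
0.9800533056259155 0 -1
(np.float64(247.8771787455007), np.float64(187.74052351146787)) (np.float64(247.43319904254608), np.float64(186.80900052651376))
```

Call:
{"op": "step_arm", "data": {"motion": [[1,[0,-0.02,0],[0,0,0]],[1,[0,0,0],[0,0,0]]]}}

```text
clock: 15.93
tcp_pos: [581.3, 51.5, 72.6]
eef_rot: [-0.477, 0.476, -0.52, 0.525]
contact_force: [0.2, -0.4, 4.5]
grip_width: 41.8
```

```bash
cat > knob.py <<'E'
import cv2,numpy as np
g=lambda f:cv2.cvtColor(cv2.imread(f),cv2.COLOR_BGR2GRAY).astype(np.float32)
def sh(a,b,x0,y0,x1,y1):
    W=np.eye(2,3,dtype=np.float32)
    T=cv2.GaussianBlur(a,(0,0),2)[y0:y1,x0:x1];I=cv2.GaussianBlur(b,(0,0),2)[y0:y1,x0:x1]
    try:
        cc,W=cv2.findTransformECC(T,I,W,cv2.MOTION_TRANSLATION,(3,200,1e-6));return cc,W[:,2]/4
    except cv2.error as e:return None
def cmp(f0,f1):
    a,b=g(f0),g(f1)
    print("knob",sh(a,b,108,245,152,310),"bedend",sh(a,b,180,310,315,395),"marker",sh(a,b,160,410,200,475))
E
python3 - <<'E'
from tgt import *
from knob import cmp
s,M=st();rel(s,M)
snap("side","s15.png",4,215,120,330,240)
for f in("s12","s14","s15"):cmp("pics/s11.png",f"pics/{f}.png")
E
```

```text
[581.3  51.5  72.6] 15.93 F [ 0.2 -0.4  4.5] grip 41.8
[[-0.091  0.006  0.996]
 [-0.996 -0.003 -0.091]
 [ 0.003 -1.     0.007]]
tcp in stand x,y,z 1.6 -8.6 72.6 tool yaw-stand deg 0.77 tilt x,z 0.003 0.007
knob (0.9993799512011795, array([-0.00787451, -0.00351506], dtype=float32)) bedend (0.9932238824552823, array([ 0.00381121, -0.00545941], dtype=float32)) marker (0.9993343681377715, array([-0.00178172, -0.01139614], dtype=float32))
knob (0.9794281568354458, array([-0.02954413, -0.07286979], dtype=float32)) bedend (0.9526634740062232, array([ 1.8626731e-04, -1.8977512e-01], dtype=float32)) marker (0.9997452203111991, array([-0.00490517, -0.00609136], dtype=float32))
knob (0.9786564058738416, array([-0.03300988, -0.06349151], dtype=float32)) bedend (0.9527608127669859, array([-1.3281894e-04, -2.0114309e-01], dtype=float32)) marker (0.9995047527854029, array([ 0.00179455, -0.00239251], dtype=float32))
```

Call:
{"op": "step_arm", "data": {"motion": [[1,[-0.08,-0.01,0],[0,0,0]],[1,[0,0,0],[0,0,0]]]}}

```text
clock: 16.15
tcp_pos: [581.6, 55.0, 72.6]
eef_rot: [-0.477, 0.476, -0.52, 0.525]
contact_force: [0.7, 1.4, 2.7]
grip_width: 42.3
```

Call:
{"op": "step_arm", "data": {"motion": [[1,[-0.08,0,0],[0,0,0]],[1,[0,0,0],[0,0,0]]]}}

```text
clock: 16.32
tcp_pos: [581.9, 58.4, 72.6]
eef_rot: [-0.477, 0.476, -0.52, 0.525]
contact_force: [0.7, 2.3, 2.5]
grip_width: 41.9
```

```bash
python3 - <<'E'
from tgt import *
from knob import cmp
s,M=st();rel(s,M)
snap("side","s16.png",4,215,120,330,240);snap("wrist","w16.png")
for f in("s16",):cmp("pics/s11.png",f"pics/{f}.png")
s,M=st()
E
```

```text
[581.9  58.4  72.6] 16.32 F [0.7 2.3 2.5] grip 41.9
[[-0.091  0.006  0.996]
 [-0.996 -0.003 -0.091]
 [ 0.003 -1.     0.006]]
tcp in stand x,y,z 1.6 -1.6 72.6 tool yaw-stand deg 0.77 tilt x,z 0.003 0.006
knob (0.9608121485001722, array([-0.06907982, -0.25938177], dtype=float32)) bedend (0.9137595763706696, array([ 0.04455431, -0.18229838], dtype=float32)) marker (0.999608770284257, array([ 0.00570433, -0.00486492], dtype=float32))
[581.8  58.4  72.6] 16.42 F [0.2 1.6 2.1] grip 41.7
[[-0.091  0.006  0.996]
 [-0.996 -0.003 -0.091]
 [ 0.002 -1.     0.006]]
```

View pics/w16.png

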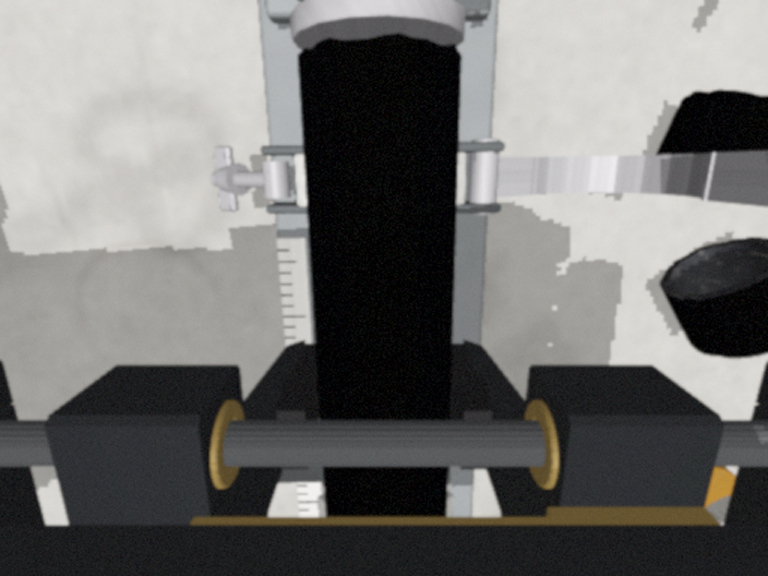

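```bash
python3 - <<'E'
import cv2,numpy as np
o=[cv2.resize(cv2.imread(f"pics/{f}.png")[200:330,90:290],None,fx=2,fy=2) for f in("s11","s12","s16")]
cv2.imwrite("pics/kc.png",np.vstack([np.hstack(o[:2]),np.hstack([o[2],o[0]])]))
E
```

```text
(no output)
```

View pics/kc.png

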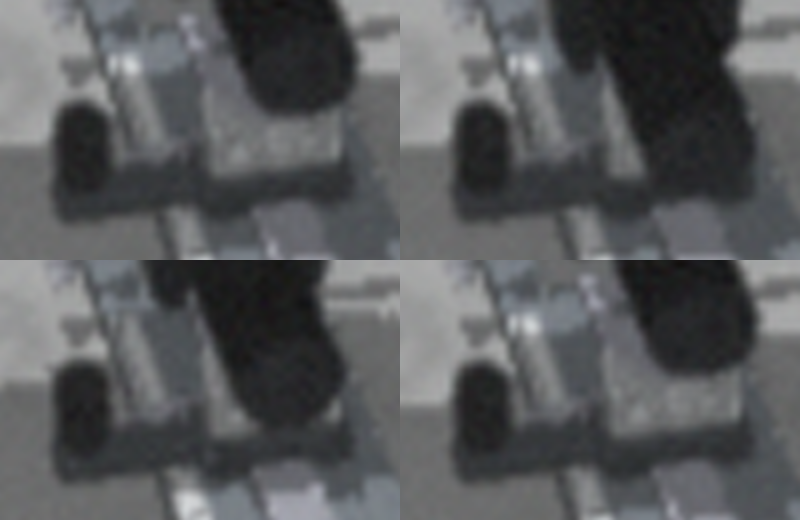

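```bash
cat > knob2.py <<'E'
import cv2,numpy as np
from knob import g
def m(f):
    a=np.clip(g(f),30,75)
    # knob column x 118..142: half-level crossings of top
    p=a[:,120:142].mean(1)
    out=[]
    seg=p[235:275];th=55
    i=np.where((seg[:-1]>th)&(seg[1:]<=th))[0]
    out.append([round(235+k+(seg[k]-th)/(seg[k]-seg[k+1]),2) for k in i])
    q=g(f)[290:325,120:142].mean(1);i=np.where((q[:-1]<=75)&(q[1:]>75))[0]
    out.append([round(290+k+(75-q[k])/(q[k+1]-q[k]),2) for k in i])
    return out
E
python3 - <<'E'
from knob2 import m
for f in("s11","s12","s14","s15","s16"):print(f,m(f"pics/{f}.png"))
E
```

```text
s11 [[np.float64(254.91)], [np.float64(309.98)]]
s12 [[np.float64(254.77)], [np.float64(309.82)]]
s14 [[np.float64(254.81)], [np.float64(310.12)]]
s15 [[np.float64(254.84)], [np.float64(310.11)]]
s16 [[np.float64(253.96)], [np.float64(310.06)]]
```

Call:
{"op": "step_arm", "data": {"motion": [[1,[-0.08,0,0],[0,0,0]]]}}

```text
clock: 16.5
tcp_pos: [582.1, 61.3, 72.5]
eef_rot: [-0.477, 0.476, -0.52, 0.525]
contact_force: [-0.4, -3.9, 2.5]
grip_width: 41.7
```

Call:
{"op": "step_arm", "data": {"motion": [[1,[-0.08,0,0],[0,0,0]]]}}

```text
clock: 16.58
tcp_pos: [582.3, 63.9, 72.6]
eef_rot: [-0.477, 0.476, -0.52, 0.525]
contact_force: [-2.1, -8.0, 4.3]
grip_width: 41.9
```

```bash
python3 - <<'E'
from tgt import *
from knob2 import m
s,M=st();rel(s,M)
snap("side","s17.png",4,215,120,330,240);snap("wrist","w17.png");print(m("pics/s17.png"))
s,M=st();rel(s,M)
E
```

```text
[582.3  63.9  72.6] 16.58 F [-2.1 -8.   4.3] grip 41.9
[[-0.092  0.005  0.996]
 [-0.996 -0.005 -0.092]
 [ 0.004 -1.     0.005]]
tcp in stand x,y,z 1.6 3.9 72.6 tool yaw-stand deg 0.78 tilt x,z 0.004 0.005
[[np.float64(253.39)], [np.float64(310.06)]]
[582.3  64.2  72.5] 16.68 F [-1.7 -4.2  3.1] grip 41.9
[[-0.091  0.005  0.996]
 [-0.996 -0.004 -0.091]
 [ 0.004 -1.     0.005]]
tcp in stand x,y,z 1.6 4.2 72.5 tool yaw-stand deg 0.78 tilt x,z 0.004 0.005
```

View pics/w17.png

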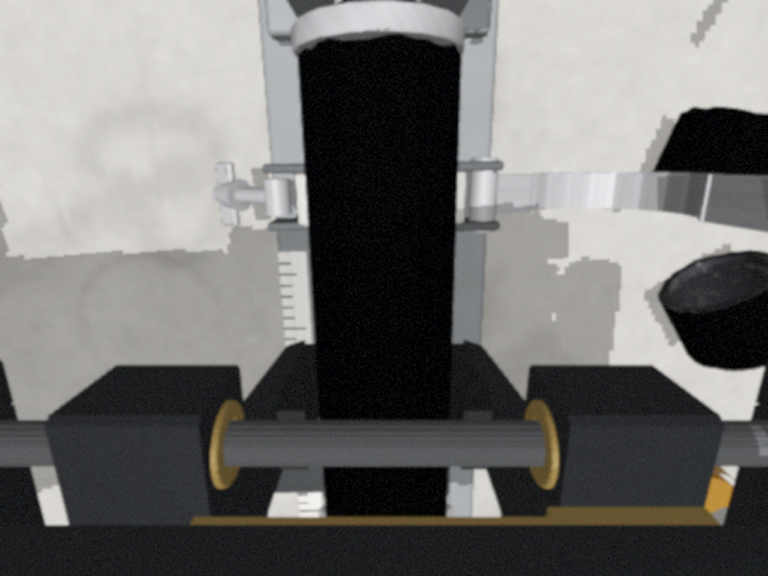

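```bash
python3 - <<'E'
from tgt import *
snap("scene","sc17.png",6,170,180,280,260)
c=cam("wrist");print("anvil face top proj",proj(c,O+yh*95+[0,0,99]),proj(c,O+yh*102+[0,0,99]))
c=cam("scene");print(proj(c,O+yh*95+[0,0,76]),proj(c,O+yh*120+[0,0,76]))
s,M=st()
E
```

```text
anvil face top proj (np.float64(248.29304165011956), np.float64(44.60751825473474)) (np.float64(247.84429148805), np.float64(20.27342452063749))
(np.float64(202.8437533665775), np.float64(216.00367037883709)) (np.float64(196.9097678494962), np.float64(219.1310917870271))
[582.3  64.2  72.5] 16.73 F [-1.8 -4.4  2.5] grip 42.0
[[-0.091  0.005  0.996]
 [-0.996 -0.004 -0.091]
 [ 0.004 -1.     0.006]]
```

View pics/sc17.png

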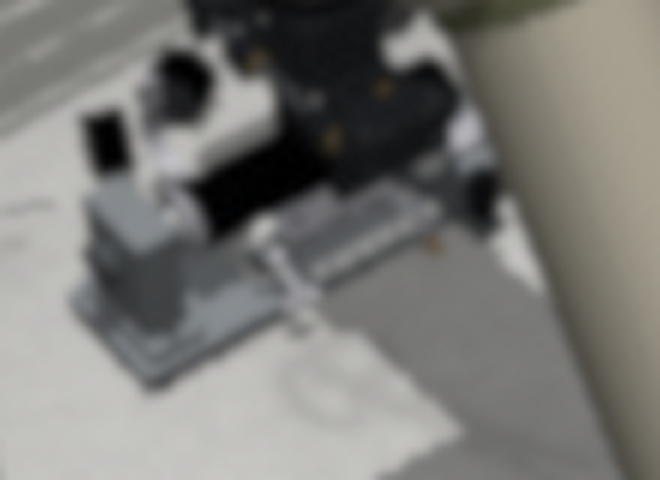

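Call:
{"op": "step_arm", "data": {"motion": [[1,[-0.06,0.01,0],[0,0,0]]]}}

```text
clock: 16.82
tcp_pos: [582.5, 65.4, 72.4]
eef_rot: [-0.476, 0.477, -0.52, 0.525]
contact_force: [-5.8, -13.1, 9.8]
grip_width: 41.8
```

```bash
python3 - <<'E'
from tgt import *
from knob2 import m
for i in range(4):
    s,M=st()
    snap("side" if i%2 else "wrist",f"{'s' if i%2 else 'w'}18_{i}.png",4 if i%2 else 1.5,*( (215,120,330,240) if i%2 else (0,0,512,384)))
s,M=st();rel(s,M);print(m("pics/s18_3.png"))
c=cam("wrist")
for y in(96,99,102,104,106):print(y,proj(c,O+yh*y+[0,0,98]))
E
```

```text
[582.5  65.4  72.4] 16.82 F [ -5.8 -13.1   9.8] grip 41.8
[[-0.091  0.005  0.996]
 [-0.996 -0.006 -0.091]
 [ 0.006 -1.     0.005]]
[582.5  65.6  72.5] 16.87 F [ -4.2 -10.2   6.9] grip 42.0
[[-0.091  0.004  0.996]
 [-0.996 -0.007 -0.091]
 [ 0.006 -1.     0.005]]
[582.5  65.6  72.5] 16.92 F [-4.3 -9.3  6.2] grip 42.1
[[-0.091  0.005  0.996]
 [-0.996 -0.006 -0.091]
 [ 0.006 -1.     0.005]]
[582.5  65.6  72.5] 16.97 F [-4.5 -7.6  7.1] grip 41.8
[[-0.091  0.005  0.996]
 [-0.996 -0.006 -0.091]
 [ 0.006 -1.     0.005]]
[582.5  65.6  72.5] 17.02 F [-4.  -9.3  6. ] grip 42.3
[[-0.091  0.005  0.996]
 [-0.996 -0.006 -0.091]
 [ 0.006 -1.     0.005]]
tcp in stand x,y,z 1.6 5.6 72.5 tool yaw-stand deg 0.78 tilt x,z 0.006 0.005
[[np.float64(253.23)], [np.float64(309.92)]]
96 (np.float64(248.24375287374386), np.float64(46.56827886101948))
99 (np.float64(248.05490472899086), np.float64(36.37058969173822))
102 (np.float64(247.8626406324444), np.float64(25.98844112705956))
104 (np.float64(247.73252076985966), np.float64(18.962044785574506))
106 (np.float64(247.6008126520419), np.float64(11.849883592076111))
```

View pics/w18_2.png

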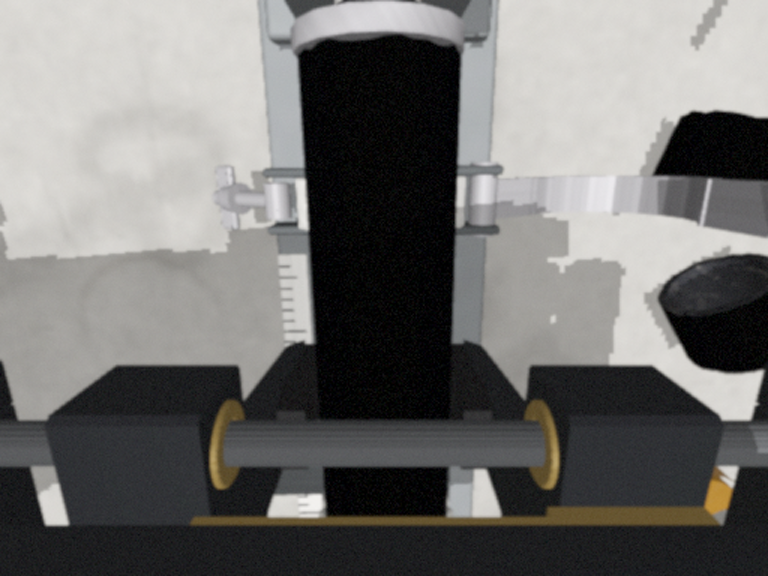

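```bash
python3 - <<'E'
import cv2,numpy as np
o=[]
for f in("s11","s18_3"):
    a=cv2.imread(f"pics/{f}.png")[225:325,95:215]
    a=np.clip(a.astype(float)*1.8,0,255).astype(np.uint8);o.append(cv2.resize(a,None,fx=3.3,fy=3.3,interpolation=cv2.INTER_CUBIC))
cv2.imwrite("pics/kc2.png",np.hstack(o))
from knob import g
for f in("s11","s15","s16","s18_3"):
    a=g(f"pics/{f}.png");print(f,a[244:264:2,120:142].mean(1).astype(int),a[296:318:2,120:142].mean(1).astype(int),a[296:320:2,155:175].mean(1).astype(int))
E
```

```text
s11 [152 150 139 115  90  64  51  41  38  37] [ 47  52  54  55  54  57  62  75  88 101 105] [56 55 53 56 64 75 82 90 95 97 97 97]
s15 [154 152 139 113  89  63  49  40  39  38] [ 45  51  54  56  54  56  61  74  88 100 105] [56 55 53 56 63 75 84 92 94 96 95 96]
s16 [154 148 131 101  77  55  45  39  37  37] [ 46  51  55  58  56  57  62  74  88 101 106] [56 56 54 57 64 74 83 91 95 98 99 99]
s18_3 [127 110  96  77  63  49  41  37  37  38] [ 46  52  60  64  60  59  63  75  89 102 106] [60 61 57 58 64 75 83 92 96 98 99 99]
```

View pics/kc2.png

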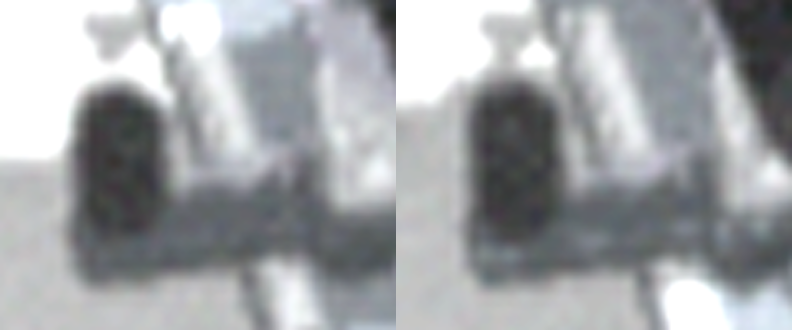

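```bash
python3 - <<'E'
from tgt import *
s,M=st();rel(s,M);print(r.hand_in())
E
```

```text
[582.5  65.6  72.5] 17.02 F [-4.  -9.3  6. ] grip 42.3
[[-0.091  0.005  0.996]
 [-0.996 -0.006 -0.091]
 [ 0.006 -1.     0.005]]
tcp in stand x,y,z 1.6 5.6 72.5 tool yaw-stand deg 0.78 tilt x,z 0.006 0.005
the job is handed in; nothing more can be done
None
```

I set the movable vee rest to the index line, laid the pipe in both vees and pushed it against the anvil. I handed in at 17.0 s with the pipe still gripped and pushed; no verdict came back.

What the last checks showed:
- **Anvil:** steady push force of about 9.3 N. The wrist picture puts the anvil about 7.3 mm in, which also works out to about 9.3 N by the spring rate. The force reading wandered between 7.6 and 10 N.
- **Vee rest:** just after I let go of the knob, the pointer was on the line within about 0.5 mm, seen from straight above. The pointer was later hidden under the gripper, so I checked for dragging in the side camera. The arm's lower edge had not moved. The knob's top edge seemed to shift by about 2 mm, which I put down to a shadow crossing it.
- **Pipe in the vees:** it looks within about 0.5° of the vees. I took it to be seated because the vees pushed back when I pressed down (6 N upward at the end). The height from the arm came out about 2 mm below the nominal axis, which is within the 4 mm allowed.
- **Grooves:** I could not see them directly in any camera, so the "one in, one showing" condition rests on the displacement and force above.
- **Tape, marker and jar:** I never touched them. The marker showed no movement in the side view; I did not check the other two again at the end.

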